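# Gauge the screen hinge blocks and sort them by fit

### The arm

A 6-joint arm with a two-finger parallel gripper is mounted at the origin on a cart in front of the work surface, level with it; the furniture and walls round the work are solid. World frame = base frame: x ahead of the robot, y to its left, z up, the work surface at z = 0. Lengths are in m, angles in degrees, forces in N, time in s.
With the tool pointing down it reaches from about 0.25 to 0.725 m from the base axis. Payload 9.7 kg.
Tool frame: the origin (TCP) lies at the very end of the fingers, on their centre line; the grasp point (between the pads) lies 19 mm behind it (bot.hold_point_z is the distance from the TCP to the grasp point, in m); z points along the fingers, y is the line along which they close (so a half turn about z gives the same grasp; the last joint's range is limited). The gripper opens to 85 mm and grips with 20 to 120 N. Pads are 22 mm wide; open, the fingers measure 114 mm over their backs; the gripper's body (76 mm by 85 mm) begins 54 mm behind the grasp point. The pads swing forward as they close: fully open they stand 13 mm farther back than shut.
Start: joints at [73.969, 4.979, 10.078, 95.1, 0, 90], TCP at [0.152, 0.529, 0.208] pointing down, gripper open.
Joint ranges: [-179.16, 179.16], [-48.56, 103.87], [-65.8, 70.77], [-126.05, 130.52], [-82.76, 87.17], [-180, 180]. Speed limits (degrees/s): [127.2, 127.2, 147.25, 180, 180, 180].

### API

Orientations are given as [roll, pitch, yaw] about the fixed x, y, z axes, in that order (R = Rz(yaw) Ry(pitch) Rx(roll)).
In Python, from workcell import bot gives the robot as it stands.
- The arm moves only by the tool play_rows, never from a script. Its argument "targets" is a list of rows, each an object with "grip": the closure in counts, from 0 (fully open) to 255 (shut); "linear": the shift along the world's x, y, z in cm, a list of three; "delta_rot": the turn, a rotation vector about the world's x, y, z in rad, a list of three. A call has 1 to 10 rows; each row is the pose to reach, as a shift and turn from the pose commanded when the call began; what a row does not reach only later rows make up. A row lasts 1/10 s, in which the tool goes at most 50 mm and 8.59 degrees, less where a joint would pass 70% of its speed; a pose out of reach is approached as far as the arm can. A call with a gripper value outside its range is refused whole. The fingers move at their own pace and stop on an object; "force" is the grip in N (left out, the last holds). Time passes only in rows, so rows that repeat a pose let the fingers close. It gives the time, the measured TCP pose, the force, the opening and the grip force at its end, in the units of the state.
- bot.get_obs(): the state, without advancing time (a new reading comes with each control period).
- bot.camera(name): name is "scene" or "top" or "wrist"; returns a dict with "color" (420x560x3 uint8, red, green, blue), "range_z" (420x560 float32, m along the optical axis (not along the pixel's ray), 0 where there is no reading), "fov_y" (degrees; the focal length in pixels is half the picture's height over the tangent of half this angle, whatever the lens; pixels are square), "cx", "cy" (the principal point, pixels), "world_to_cam" (4x4, takes a point from world to camera coordinates). Camera axes: x right, y up, looking along -z (the intrinsics and any distortion apply to the point x, -y, -z); pixel columns grow to the right and rows downward; lengths in m; the calibration is good to about 2 mm. A picture is of the moment at which its call begins.
- bot.job_done(): hands the job in; it is judged then, once.
Trained networks look in a picture, given as the dict that the camera call returned (one of the last four; its "shot" number tells which), for a name from the list of things; names that differ only in an ending like _2 or _b are one class to them, and where a whole thing is asked for, a point or a joint stands for the part that bears it (a point fixed in the world has none). Each returns a list of dicts, best first, with "conf" (0 to 1); they miss things now and then, are a little off and sometimes report something else, mostly with a low value. They report only what shows in the picture. A call takes as long as a camera call.
- bot.search_frame(picture, target): "box" ([left, top, right, bottom] in pixels, round what is visible of it).
- bot.trace(picture, target): "pixels" (420x560 bool, what is visible of it) and "box" ([left, top, right, bottom] in pixels, round what is visible of it).
- bot.pinpoint(picture, target): "pixel" ([column, row] in pixels: a listed point, or the origin of a listed thing).
The state is a dict: "time": time; "q": joint angles; "qd": joint speeds; "joint_efforts": joint torques, N m; "ee_pos": TCP position; "tcp_rot": TCP orientation; "wrist_force": force on the tool from outside, world axes, zero at the start; "torque": the same for the moment, N m; "opening": finger opening in m; "grasp_force": force on a finger pad.
Only numpy, scipy, OpenCV 4.12 (cv2) and the standard library are available. Lean on these libraries where they do the work, as an engineer would, in place of code of your own. Each camera call takes 0.05 s, during which the arm holds its last target. There are 200 camera calls.

### The job

Take the plug gauge from its stand and try its pin in the hole of each drilled block in the rack, from left to right as you (the robot) see them, while the block is still in its lane. Slide every block that lets the pin go right in out of the front of the rack, past the bottles, and fully into the wooden three-sided pen; push every block that refuses the pin out of the back of the rack, clear of its rails. Work the blocks with the gauge only (never with the fingers), leave the two ink bottles and the loose cap as they are, leave all blocks flat on the table, and stand the gauge back in its stand.

Things in the scene. Friction and masses are not known exactly. Their poses are not given: they have to be found in the camera images.
- gauge_grip (a point): middle of the plug gauge's handle. Steel tool upright in its stand, pin down: round handle 24 mm wide, 62 mm long (31 mm above and below this point), grasped from above from any side; then flange 34 mm wide, 6 mm thick; then pin 16 mm wide, 38 mm long, last 8 mm tapering to a 6 mm nose. 0.16 kg. z points up the tool. Starts 83 mm above the table
- gauge_tip (a point): centre of the nose of the gauge's pin, 75 mm below the handle's middle along the tool
- block_1: aluminium block 44 x 44 x 28 mm high, loose and flat in one lane of the rack; round upright through hole in its middle, mouth with 1 mm chamfer. Outsides alike; hole 18.5 mm (gauge drops in to the table) or 13.5 mm (nose sinks about 6 mm, stops): must be tried; how many refuse is not told. Within 10 mm of mid-lane along it, turned up to 0.15 rad; 0.1 to 0.2 kg. Origin: centre of underside
- block_2: aluminium block 44 x 44 x 28 mm high, loose and flat in one lane of the rack; round upright through hole in its middle, mouth with 1 mm chamfer. Outsides alike; hole 18.5 mm (gauge drops in to the table) or 13.5 mm (nose sinks about 6 mm, stops): must be tried; how many refuse is not told. Within 10 mm of mid-lane along it, turned up to 0.15 rad; 0.1 to 0.2 kg. Origin: centre of underside
- block_3: aluminium block 44 x 44 x 28 mm high, loose and flat in one lane of the rack; round upright through hole in its middle, mouth with 1 mm chamfer. Outsides alike; hole 18.5 mm (gauge drops in to the table) or 13.5 mm (nose sinks about 6 mm, stops): must be tried; how many refuse is not told. Within 10 mm of mid-lane along it, turned up to 0.15 rad; 0.1 to 0.2 kg. Origin: centre of underside
- rack: fixed rack: four parallel dark steel rails 80 mm long (x from -40 to +40), 8 mm wide, 18 mm high, 66 mm apart; between them three lanes 58 mm wide, open at front (-x, toward the robot) and back (+x), floor level with the table; one block in each. Origin: centre, on the table; y to the left. Turned up to 0.2 rad
- bay_left (a point): middle of the left lane (rack y = +66 mm), 14 mm above the table
- bay_middle (a point): middle of the middle lane (rack y = 0), 14 mm above the table
- bay_right (a point): middle of the right lane (rack y = -66 mm), 14 mm above the table
- pen: fixed three-sided wooden fence 20 mm high, walls 10 mm, open at front (-x, toward the robot); left or right of the rack, gauge stand on the other side. Inside: y from -75 to +75 mm, x from -46 (open front) to +45 mm (back wall), room for three blocks; cork floor level with the table. Origin: middle, on the table. Turned up to 0.2 rad
- stand_mouth (a point): centre of the mouth of the gauge stand's hole: fixed wooden block 62 x 62 mm, 46 mm high, with an upright through hole 26 mm wide; this point is at its top. The gauge stands in it on its flange
- bottle_ochre: bystander: ink bottle with ochre cap, 54 mm wide, 94 mm high, loose, left or right in front of the rack, at the table edge nearest the robot. Origin: centre of the underside
- bottle_teal: bystander: squat ink pot with black cap, 68 mm wide, 88 mm high, loose, on the other side in front of the rack, near the robot. Origin: centre of the underside
- cap: bystander: loose black screw cap, 46 mm wide, 17 mm high, lying flat in front of the rack. Origin: centre of the underside

How it is judged:
By the outcome, as a careful person would: the job done as asked, in the order asked, and still so for the second after the job is handed in, with the robot touching nothing.
It also fails if it takes over 72 s, if anything falls off the work surface, if the arm or the gripper's body presses on something with over 40 N, if the wrist force passes 120 N, or if a joint passes its speed limit or range.

## Working session

There is one attempt and no reset: what is moved stays moved. The work goes in short steps, Python scripts to look and compute and a tool call to move; the robot and the scene stay as the last step left them, time stands still between calls to the robot, and variables do not carry over. Pictures are saved under pics/ and viewed, at most 10 in all, crops included, and the job is handed in when it is done.

Besides the shell and the picture viewer there is one more tool, called after ">>>" in YAML: its name, and indented under it one key for each argument. play_rows: Moves the arm, as the interface text tells. Its arguments: {"type":"object","properties":{"targets":{"type":"array","items":{"type":"object","properties":{"grip":{"type":"number"},"linear":{"type":"array","items":{"type":"number"}},"delta_rot":{"type":"array","items":{"type":"number"}}}}},"force":{"type":"number"}},"required":["targets"]}

```bash
mkdir -p pics; ls; cat > h.py <<'E'
import numpy as np, cv2
from workcell import bot
def ray(p,px):
    H,W=p["color"].shape[:2]; f=H/2/np.tan(np.radians(p["fov_y"])/2)
    T=np.linalg.inv(p["world_to_cam"])
    d=np.array([(px[0]-p["cx"])/f,-(px[1]-p["cy"])/f,-1.0])
    return T[:3,3],T[:3,:3]@d
def atz(p,px,z):
    o,d=ray(p,px); return o+d*(z-o[2])/d[2]
def cloud(p):
    H,W=p["color"].shape[:2]; f=H/2/np.tan(np.radians(p["fov_y"])/2)
    T=np.linalg.inv(p["world_to_cam"]); v,u=np.mgrid[:H,:W]; z=p["range_z"]
    c=np.stack([(u-p["cx"])/f*z,-(v-p["cy"])/f*z,-z],-1)
    return c@T[:3,:3].T+T[:3,3]
def save(p,n): cv2.imwrite(f"pics/{n}.png",p["color"][:,:,::-1])
E
python3 - <<'E'
from h import *
print(bot.get_obs(), bot.hold_point_z)
Z={"gauge_grip":.083,"gauge_tip":.008,"block_1":0,"rack":0,"bay_left":.014,"bay_middle":.014,"bay_right":.014,"pen":0,"stand_mouth":.046,"bottle_ochre":0,"bottle_teal":0,"cap":0}
ims=[]
for n in ("top","scene"):
    p=bot.camera(n); ims.append(p["color"]); save(p,n)
    print(n,{k:v for k,v in p.items() if k not in("color","range_z")})
    for k,z in Z.items():
        for r in bot.pinpoint(p,k)[:4]: print(k,np.round(r["pixel"],1),round(r["conf"],2),np.round(atz(p,r["pixel"],z),4))
E
```

```text
pics
{'time': 0.0, 'q': array([7.39711474e+01, 5.00937294e+00, 1.00346575e+01, 9.50997067e+01,
       1.10601819e-03, 9.00009671e+01]), 'qd': array([-0.06739594,  0.00226206, -0.02959178, -0.01436197, -0.07923379,
        0.05337803]), 'joint_efforts': array([-7.84336316e-04, -5.20379233e+01,  4.64814019e+01,  1.56145217e-02,
       -4.10439554e-05,  1.09933033e-06]), 'ee_pos': array([0.15178871, 0.52836741, 0.20710149]), 'tcp_rot': array([-1.79925578e+02, -1.10476109e-03,  1.63970179e+02]), 'wrist_force': array([ 0.04761568, -0.07904149,  1.03606081]), 'torque': array([-0.01880482,  0.0224101 , -0.00189137]), 'grasp_force': 0.0, 'opening': 0.08511588530670944} 0.0187
top {'fov_y': 43.96650458838464, 'cx': 280.4927219515824, 'cy': 198.72421878436234, 'world_to_cam': array([[-1.29869475e-02, -9.99914108e-01, -1.76531966e-03,
         1.98078472e-02],
       [ 9.92222502e-01, -1.31055875e-02,  1.23785099e-01,
        -5.17647519e-01],
       [-1.23797603e-01, -1.43999298e-04,  9.92307479e-01,
        -1.43213421e+00],
       [ 0.00000000e+00,  0.00000000e+00,  0.00000000e+00,
         
[... 1426 characters left out ...]
64 0.3187 0.008 ]
gauge_tip [231.6 150.7] 0.25 [0.5996 0.3424 0.008 ]
block_1 [296.2 211.2] 0.93 [0.5712 0.0574 0.    ]
block_1 [317.8 225.4] 0.81 [ 0.5758 -0.013   0.    ]
block_1 [332.4 235.5] 0.8 [ 0.5776 -0.0597 -0.    ]
rack [317.  221.8] 0.96 [ 0.5831 -0.0035  0.    ]
bay_left [299.5 206.3] 0.76 [0.5796 0.0548 0.014 ]
bay_middle [319.  218.6] 0.84 [ 0.5846 -0.0076  0.014 ]
bay_right [333.5 235.2] 0.71 [ 0.5705 -0.0678  0.014 ]
pen [399.7 316.9] 0.73 [ 0.5125 -0.3085  0.    ]
stand_mouth [230.5 151.1] 0.56 [0.5689 0.3072 0.046 ]
bottle_ochre [207.5 230. ] 0.58 [0.3698 0.1632 0.    ]
bottle_teal [310.  311.4] 0.85 [ 0.3849 -0.1672  0.    ]
cap [263.6 275.8] 0.58 [ 0.3762 -0.0311  0.    ]
```

```bash
python3 - <<'E'
import cv2
a=cv2.imread("pics/top.png")[120:300,120:460]; cv2.imwrite("pics/topc.png",cv2.resize(a,None,fx=2.35,fy=2.35,interpolation=2))
E
```

```text
(no output)
```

View pics/topc.png

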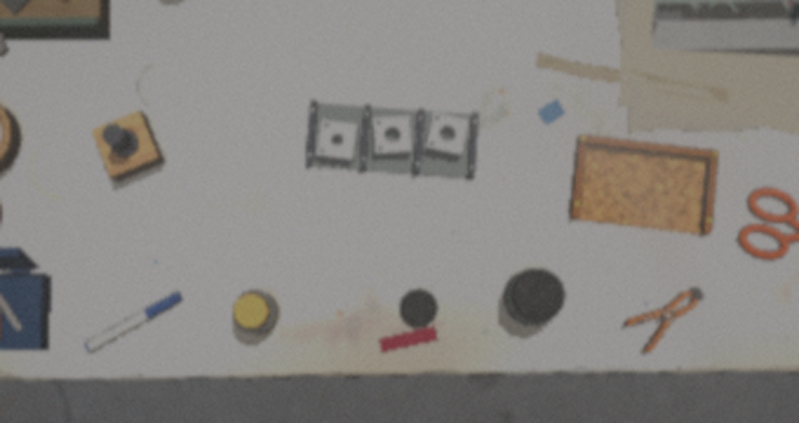

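View pics/scene.png

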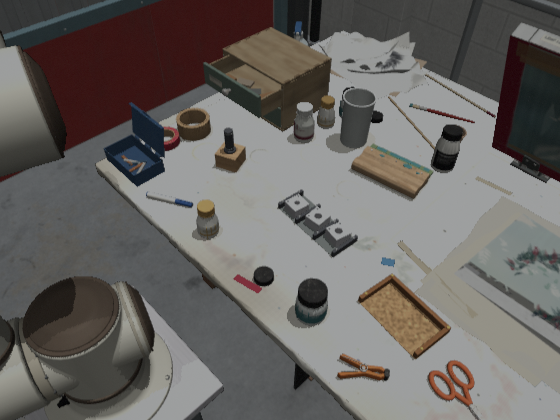

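The stand with gauge is on the left (crop 125,145), the rack in the middle with three blocks (crop 335/393/447, 135), and the pen on the right (crop 645,185). The ochre bottle, cap and teal pot are in front. I'll look at the rack from close by with the wrist camera.

>>> play_rows:
  targets:
    - {"linear":[30,-45,12],"delta_rot":[0,0,0.28],"grip":0}
    - {"linear":[30,-45,12],"delta_rot":[0,0,0.28],"grip":0}
    - {"linear":[30,-45,12],"delta_rot":[0,0,0.28],"grip":0}
    - {"linear":[30,-45,12],"delta_rot":[0,0,0.28],"grip":0}
    - {"linear":[30,-45,12],"delta_rot":[0,0,0.28],"grip":0}
    - {"linear":[30,-50,12],"delta_rot":[0,0,0.28],"grip":0}
    - {"linear":[30,-50,12],"delta_rot":[0,0,0.28],"grip":0}
    - {"linear":[30,-50,12],"delta_rot":[0,0,0.28],"grip":0}
    - {"linear":[30,-50,12],"delta_rot":[0,0,0.28],"grip":0}
    - {"linear":[30,-52,12],"delta_rot":[0,0,0.28],"grip":0}

```text
time: 2.3
ee_pos: [0.4042, 0.1078, 0.3091]
tcp_rot: [180.0, 0.1, -180.0]
wrist_force: [1.1, 1.0, -0.4]
opening: 0.0854
grasp_force: 0.0
```

>>> play_rows:
  targets:
    - {"linear":[0,0,0],"grip":0}
    - {"linear":[0,0,0],"grip":0}

```text
validation failed for argument at $.ta...
```

>>> play_rows:
  targets:
    - {"linear":[1,-5,1],"delta_rot":[0,0,0],"grip":0}
    - {"linear":[2,-8,1],"delta_rot":[0,0,0],"grip":0}
    - {"linear":[2,-8,1],"delta_rot":[0,0,0],"grip":0}

```text
time: 2.6
ee_pos: [0.4244, 0.0265, 0.3185]
tcp_rot: [-180.0, 0.0, 179.7]
wrist_force: [-0.8, 0.2, 0.9]
opening: 0.0854
grasp_force: 0.0
```

```bash
python3 - <<'E'
from h import *
import pickle
o=bot.get_obs(); print(o["ee_pos"],o["tcp_rot"],o["time"])
p=bot.camera("wrist"); save(p,"w1"); pickle.dump((o,p),open("w1.pkl","wb"))
for t in bot.trace(p,"block_1"):
    m=t["pixels"].astype(np.uint8); r=cv2.minAreaRect(cv2.findNonZero(m)); b=cv2.boxPoints(r)
    print(round(t["conf"],2),np.round(atz(p,r[0],.028),4),np.round([atz(p,c,.028)[:2] for c in b],4).tolist())
T=np.linalg.inv(p["world_to_cam"]);print(T)
print(bot.get_obs()["time"])
E
```

```text
[0.42435316 0.0265048  0.31850137] [-1.79962090e+02  2.26009614e-02  1.79744407e+02] 2.6
0.67 [ 0.5746 -0.0672  0.028 ] [[0.5974, -0.0964], [0.5426, -0.0825], [0.5524, -0.0388], [0.6078, -0.0514]]
0.62 [0.5699 0.0645 0.028 ] [[0.5943, 0.0366], [0.5378, 0.045], [0.5463, 0.0916], [0.6033, 0.0847]]
0.57 [ 0.574  -0.0023  0.028 ] [[0.5459, -0.025], [0.5461, 0.0215], [0.6031, 0.0211], [0.6029, -0.027]]
[[ 3.57119799e-03 -9.57455924e-01 -2.88557448e-01  3.51332608e-01]
 [ 9.99993268e-01  3.66259464e-03  2.23182643e-04  2.71126287e-02]
 [ 8.43181416e-04 -2.88556302e-01  9.57462558e-01  4.84681537e-01]
 [ 0.00000000e+00  0.00000000e+00  0.00000000e+00  1.00000000e+00]]
2.7
```

View pics/w1.png

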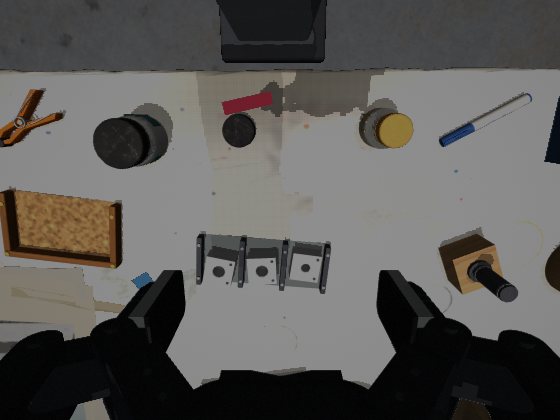

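The wrist view shows everything. Holes are at about (305,267), (262,271) and (219,271), the gauge handle at (490,280), and the pen spans (5–120, 190–265). Next I'll extract the geometry from the saved picture and its depth.

```bash
cat > g.py <<'E'
from h import *
import pickle
o,p=pickle.load(open("w1.pkl","rb"))
C=cloud(p); g=cv2.cvtColor(p["color"],cv2.COLOR_RGB2GRAY)
for (u,v) in [(305,267),(262,271),(219,271)]:
    w=g[v-9:v+10,u-9:u+10].astype(float); thr=(w.min()+np.percentile(w,80))/2
    n,l,s,c=cv2.connectedComponentsWithStats((w<thr).astype(np.uint8)); k=l[9,9]
    q=c[k]+[u-9,v-9]; print("hole",q.round(1),s[k],atz(p,q,.028).round(4), "diam mm",2*np.sqrt(s[k][4]/np.pi)*1000*p["range_z"][v-8,u]/(210/np.tan(np.radians(p["fov_y"])/2)))
z=C[...,2]; ok=p["range_z"]>0
def rect(name,mask):
    pts=C[mask][:,:2].astype(np.float32); r=cv2.minAreaRect(pts); lo,hi=np.percentile(pts,[1,99],0)
    print(name,len(pts),np.round(r[0],4),np.round(r[1],4),round(r[2],1),"z",np.median(C[mask][:,2]).round(4),lo.round(3),hi.round(3)); print(cv2.boxPoints(r).round(4).tolist())
def near(x,y,dx,dy,z0,z1): return ok&(abs(C[...,0]-x)<dx)&(abs(C[...,1]-y)<dy)&(z>z0)&(z<z1)
print("table z",np.median(z[near(.48,.0,.02,.05,-.02,.03)]))
rect("pen",near(.515,-.31,.09,.12,.012,.024))
rect("rack",near(.575,0,.07,.12,.012,.022))
rect("blocktops",near(.575,0,.07,.12,.0245,.033))
rect("stand",near(.56,.31,.06,.06,.041,.05))
rect("handle",near(.56,.31,.06,.06,.1,.125))
rect("handle mid",near(.56,.31,.06,.06,.06,.1))
rect("teal",near(.38,-.165,.06,.06,.06,.1)); rect("ochre",near(.37,.163,.06,.06,.06,.1)); rect("cap",near(.38,-.03,.04,.04,.012,.02))
im=cv2.resize(p["color"][215:310,180:345,::-1],None,fx=4.8,fy=4.8,interpolation=2); cv2.imwrite("pics/w1c.png",im)
E
python3 g.py
```

```text
hole [305.  267.6] [ 5  6  9  8 59] [0.5752 0.0641 0.028 ] diam mm 13.13219672938946
hole [261.4 270.8] [  3   4  12  11 106] [ 0.5805 -0.0026  0.028 ] diam mm 17.664252339383772
hole [218.2 271.2] [  3   4  12  11 105] [ 0.5808 -0.0687  0.028 ] diam mm 17.595157741123835
table z 0.00012086201513658579
pen 1884 [ 0.5186 -0.3073] [0.1718 0.1018] 82.5 z 0.019 [ 0.461 -0.394] [ 0.576 -0.218]
[[0.4569000005722046, -0.38580000400543213], [0.5577999949455261, -0.39910000562667847], [0.580299973487854, -0.2287999987602234], [0.47940000891685486, -0.21549999713897705]]
rack 1401 [ 0.5771 -0.0023] [0.2061 0.0804] 85.3 z 0.0179 [ 0.532 -0.106] [0.62  0.101]
[[0.5285999774932861, -0.10180000215768814], [0.6086999773979187, -0.10830000042915344], [0.6255000233650208, 0.09709999710321426], [0.5454000234603882, 0.10360000282526016]]
blocktops 2110 [ 0.5783 -0.0035] [0.0524 0.1845] 2.2 z 0.0282 [ 0.553 -0.09 ] [0.603 0.085]
[[0.5485000014305115, 0.0877000018954277], [0.5557000041007996, -0.09669999778270721], [0.6080999970436096, -0.09459999948740005], [0.6008999943733215, 0.08980000019073486]]
sta
[... 851 characters left out ...]
[[0.3546000123023987, -0.19599999487400055], [0.4129999876022339, -0.19599999487400055], [0.413100004196167, -0.13619999587535858], [0.3546000123023987, -0.13609999418258667]]
ochre 1168 [0.3697 0.1599] [0.039 0.039] 47.3 z 0.0935 [0.35  0.141] [0.388 0.178]
[[0.34209999442100525, 0.15880000591278076], [0.37070000171661377, 0.1324000060558319], [0.39719998836517334, 0.16099999845027924], [0.3686000108718872, 0.1873999983072281]]
cap 836 [ 0.3727 -0.0322] [0.0432 0.0444] 88.5 z 0.0167 [ 0.352 -0.052] [ 0.393 -0.011]
[[0.3499000072479248, -0.053199999034404755], [0.39430001378059387, -0.0544000007212162], [0.3953999876976013, -0.01119999960064888], [0.35100001096725464, -0.009999999776482582]]
```

View pics/w1c.png

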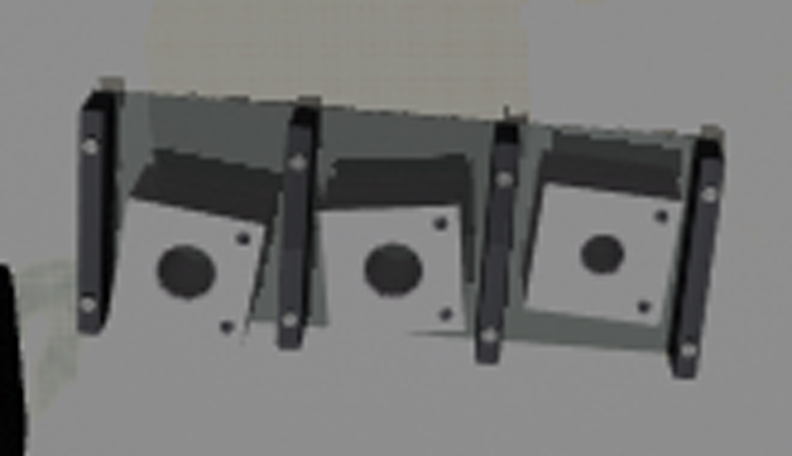

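Geometry is clean: rack centre (0.577, -0.002) with yaw -4.7°, pen yaw -7.5°, handle axis (0.570, 0.3155) and top at z 0.114. Now going to the gauge.

>>> play_rows:
  targets:
    - {"linear":[14.6,28.9,-12],"delta_rot":[0,0,0],"grip":0}
    - {"linear":[14.6,28.9,-12],"delta_rot":[0,0,0],"grip":0}
    - {"linear":[14.6,28.9,-12],"delta_rot":[0,0,0],"grip":0}
    - {"linear":[14.6,28.9,-12],"delta_rot":[0,0,0],"grip":0}
    - {"linear":[14.6,28.9,-12],"delta_rot":[0,0,0],"grip":0}
    - {"linear":[14.6,28.9,-12],"delta_rot":[0,0,0],"grip":0}
    - {"linear":[14.6,28.9,-12],"delta_rot":[0,0,0],"grip":0}
    - {"linear":[14.6,28.9,-12],"delta_rot":[0,0,0],"grip":0}
    - {"linear":[14.6,28.9,-12],"delta_rot":[0,0,0],"grip":0}
  force: 60

```text
time: 3.6
ee_pos: [0.5682, 0.3206, 0.1969]
tcp_rot: [-179.9, -0.1, -179.8]
wrist_force: [0.4, -0.3, 0.4]
opening: 0.0854
grasp_force: 0.0
```

>>> play_rows:
  targets:
    - {"linear":[0,0,-4],"delta_rot":[0,0,0],"grip":0}
    - {"linear":[0,0,-7],"delta_rot":[0,0,0],"grip":0}
    - {"linear":[0,0,-7],"delta_rot":[0,0,0],"grip":0}

```text
time: 3.9
ee_pos: [0.5673, 0.3175, 0.1257]
tcp_rot: [-179.9, -0.2, -180.0]
wrist_force: [-0.6, -0.3, -0.5]
opening: 0.0857
grasp_force: 0.0
```

>>> play_rows:
  targets:
    - {"linear":[0.3,-0.2,-2.5],"delta_rot":[0,0,0],"grip":0}
    - {"linear":[0.3,-0.2,-4.7],"delta_rot":[0,0,0],"grip":0}
    - {"linear":[0.3,-0.2,-4.7],"delta_rot":[0,0,0],"grip":0}

```text
time: 4.2
ee_pos: [0.5717, 0.316, 0.0814]
tcp_rot: [-180.0, -0.1, 180.0]
wrist_force: [-0.4, -0.9, -0.8]
opening: 0.0857
grasp_force: 0.0
```

>>> play_rows:
  targets:
    - {"linear":[0,0,0],"delta_rot":[0,0,0],"grip":255}
    - {"linear":[0,0,0],"delta_rot":[0,0,0],"grip":255}
    - {"linear":[0,0,0],"delta_rot":[0,0,0],"grip":255}
    - {"linear":[0,0,0],"delta_rot":[0,0,0],"grip":255}
    - {"linear":[0,0,0],"delta_rot":[0,0,0],"grip":255}
    - {"linear":[0,0,0],"delta_rot":[0,0,0],"grip":255}
  force: 60

```text
time: 4.8
ee_pos: [0.573, 0.3168, 0.0827]
tcp_rot: [180.0, 0.1, -180.0]
wrist_force: [-0.5, -1.1, 6.2]
opening: 0.0206
grasp_force: 58.5
```

>>> play_rows:
  targets:
    - {"linear":[0,0,3],"delta_rot":[0,0,0],"grip":255}
    - {"linear":[0,0,7],"delta_rot":[0,0,0],"grip":255}
    - {"linear":[0,0,9],"delta_rot":[0,0,0],"grip":255}
    - {"linear":[0,0,9],"delta_rot":[0,0,0],"grip":255}

```text
time: 5.2
ee_pos: [0.5736, 0.3173, 0.1751]
tcp_rot: [179.9, 0.3, -180.0]
wrist_force: [-0.0, 0.0, -1.7]
opening: 0.0204
grasp_force: 59.0
```

```bash
python3 - <<'E'
from h import *
o=bot.get_obs(); print(o["ee_pos"],o["tcp_rot"],o["opening"],o["wrist_force"])
s=bot.camera("scene"); w=bot.camera("wrist")
for n,p in(("s",s),("w",w)):
    for k in("gauge_grip","gauge_tip"):
        for r in bot.pinpoint(p,k)[:2]: print(n,k,np.round(r["pixel"],1),round(r["conf"],2),[np.round(atz(p,r["pixel"],o["ee_pos"][2]+d),4) for d in((.004,) if k=="gauge_grip" else (-.071,))])
a=s["color"][90:190,170:290,::-1]; b=w["color"][180:420,120:440,::-1]
im=np.hstack([cv2.resize(a,(480,400)),cv2.resize(b,(320,240)).repeat(1,0) if 0 else cv2.copyMakeBorder(b,0,160,0,0,0)]); cv2.imwrite("pics/g2.png",im)
E
```

```text
[0.57361427 0.31733473 0.17508364] [ 179.85512729    0.26076567 -179.98799332] 0.02035666029053213 [-0.04303648  0.03623667 -1.67117537]
s gauge_grip [225.1 108.2] 0.64 [array([0.5708, 0.317 , 0.1791])]
s gauge_tip [227.4 135.7] 0.55 [array([0.5613, 0.3048, 0.1041])]
w gauge_grip [276.8 253.6] 0.62 [array([0.5702, 0.3156, 0.1791])]
```

View pics/g2.png

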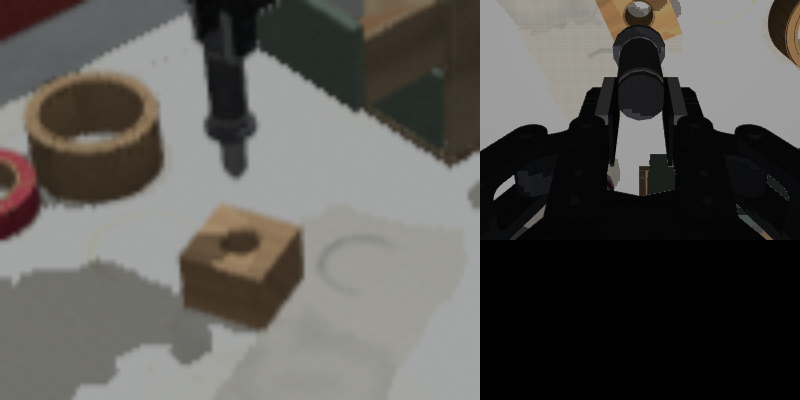

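```bash
cat > tip.py <<'E'
from h import *
def axis(p,e):
    C=cloud(p); ok=(p["range_z"]>0)&(abs(C[...,0]-e[0])<.035)&(abs(C[...,1]-e[1])<.035)
    cam=np.linalg.inv(p["world_to_cam"])[:3,3]; v=(np.array(e)-cam)[:2]; v/=np.linalg.norm(v); n=np.array([-v[1],v[0]])
    for d0,d1,r in[(-.071+.0,-.063,0),(-.061,-.047,.008),(-.047,-.036,.008),(-.032,-.028,.017),(-.025,-.014,.012),(-.014,-.003,.012)]:
        P=C[ok&(C[...,2]>e[2]+d0)&(C[...,2]<e[2]+d1)][:,:2]
        if len(P)<4: print(d0,len(P)); continue
        s=P@n; mid=(np.percentile(s,3)+np.percentile(s,97))/2; f=np.percentile(P@v,5)+r
        print(d0,d1,len(P),"w",np.ptp(s).round(4),"rel TCP mm",((n*mid+v*f-np.array(e)[:2])*1000).round(1))
if __name__=="__main__":
    o=bot.get_obs(); print(o["time"],o["ee_pos"])
    p=bot.camera("scene"); axis(p,o["ee_pos"])
E
python3 tip.py
```

```text
5.5 [0.57198357 0.3164001  0.16963973]
-0.071 -0.063 10 w 0.0135 rel TCP mm [ -5.4 -10.8]
-0.061 -0.047 28 w 0.0156 rel TCP mm [-2.8 -4.3]
-0.047 -0.036 9 w 0.023 rel TCP mm [-6.6 -6.4]
-0.032 -0.028 34 w 0.0313 rel TCP mm [-0.9 -1.8]
-0.025 -0.014 39 w 0.0237 rel TCP mm [-2.3 -3.3]
-0.014 -0.003 34 w 0.0232 rel TCP mm [-1.8 -1.8]
```

>>> play_rows:
  targets:
    - {"linear":[0.5,-25.1,0],"delta_rot":[0,0,0],"grip":255}
    - {"linear":[0.5,-25.1,0],"delta_rot":[0,0,0],"grip":255}
    - {"linear":[0.5,-25.1,0],"delta_rot":[0,0,0],"grip":255}
    - {"linear":[0.5,-25.1,0],"delta_rot":[0,0,0],"grip":255}
    - {"linear":[0.5,-25.1,0],"delta_rot":[0,0,0],"grip":255}
    - {"linear":[0.5,-25.1,0],"delta_rot":[0,0,0],"grip":255}
    - {"linear":[0.5,-25.1,-2],"delta_rot":[0,0,0],"grip":255}
    - {"linear":[0.5,-25.1,-5.8],"delta_rot":[0,0,0],"grip":255}
    - {"linear":[0.5,-25.1,-5.8],"delta_rot":[0,0,0],"grip":255}
    - {"linear":[0.5,-25.1,-5.8],"delta_rot":[0,0,0],"grip":255}

```text
time: 6.55
ee_pos: [0.5769, 0.066, 0.1133]
tcp_rot: [-180.0, -0.1, -180.0]
wrist_force: [-0.0, 1.1, -0.6]
opening: 0.0208
grasp_force: 59.2
```

>>> play_rows:
  targets:
    - {"linear":[0,0,0],"delta_rot":[0,0,0],"grip":255}
    - {"linear":[0,0,0],"delta_rot":[0,0,0],"grip":255}

```text
time: 6.75
ee_pos: [0.5784, 0.0661, 0.1154]
tcp_rot: [180.0, 0.1, -180.0]
wrist_force: [0.4, 0.3, -1.1]
opening: 0.0206
grasp_force: 59.2
```

```bash
python3 - <<'E'
from h import *
from tip import axis
o=bot.get_obs(); print(o["time"],o["ee_pos"],o["tcp_rot"])
p=bot.camera("scene"); axis(p,o["ee_pos"])
for r in bot.pinpoint(p,"gauge_tip")[:2]: print("tip",r["conf"],atz(p,r["pixel"],o["ee_pos"][2]-.0716))
w=bot.camera("wrist"); 
a=p["color"][175:265,255:375,::-1]; b=w["color"][200:330,180:380,::-1]
cv2.imwrite("pics/l1.png",np.hstack([cv2.resize(a,(400,300),interpolation=2),cv2.resize(b,(400,300),interpolation=2)]))
E
```

```text
6.75 [0.57841144 0.06607194 0.11538191] [ 1.79982283e+02  1.49021612e-01 -1.79966251e+02]
-0.071 -0.063 10 w 0.0149 rel TCP mm [-7.3 -9.1]
-0.061 -0.047 27 w 0.015 rel TCP mm [-2.  -3.4]
-0.047 -0.036 6 w 0.0197 rel TCP mm [-9.5 -3. ]
-0.032 -0.028 32 w 0.0315 rel TCP mm [ 0.2 -1.8]
-0.025 -0.014 34 w 0.0218 rel TCP mm [-1.5 -2.9]
-0.014 -0.003 32 w 0.0217 rel TCP mm [-1.6 -2.4]
tip 0.88 [0.56799625 0.05608718 0.04378191]
```

View pics/l1.png

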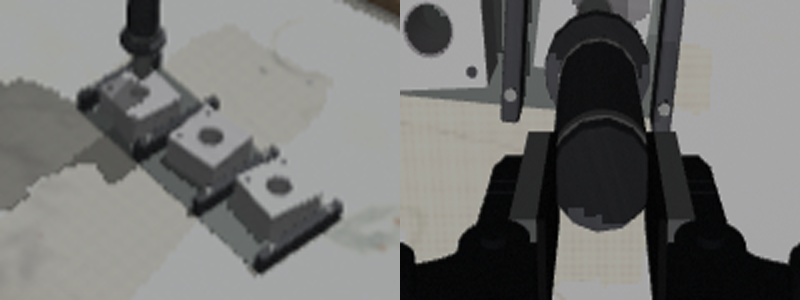

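>>> play_rows:
  targets:
    - {"linear":[-0.1,-0.1,-0.8],"delta_rot":[0,0,0],"grip":255}
    - {"linear":[-0.1,-0.1,-1.6],"delta_rot":[0,0,0],"grip":255}
    - {"linear":[-0.1,-0.1,-1.8],"delta_rot":[0,0,0],"grip":255}
    - {"linear":[-0.1,-0.1,-1.8],"delta_rot":[0,0,0],"grip":255}
    - {"linear":[-0.1,-0.1,-1.8],"delta_rot":[0,0,0],"grip":255}

```text
time: 7.4
ee_pos: [0.5767, 0.0648, 0.0956]
tcp_rot: [180.0, 0.0, -180.0]
wrist_force: [0.4, 0.4, 3.9]
opening: 0.0207
grasp_force: 59.9
```

>>> play_rows:
  targets:
    - {"linear":[0,0,-0.2],"delta_rot":[0,0,0],"grip":255}
    - {"linear":[0,0,-0.4],"delta_rot":[0,0,0],"grip":255}
    - {"linear":[0,0,-0.4],"delta_rot":[0,0,0],"grip":255}

```text
time: 7.7
ee_pos: [0.5787, 0.0649, 0.0951]
tcp_rot: [180.0, 0.4, -180.0]
wrist_force: [-0.3, -0.2, 22.3]
opening: 0.0208
grasp_force: 61.8
```

It stopped about 6 mm into block 1 with 22 N, so block 1 refuses the pin. The nose is seated, so I ease the load and push the block out the back with it.

>>> play_rows:
  targets:
    - {"linear":[0,0,0.2],"delta_rot":[0,0,0],"grip":255}
    - {"linear":[0.7,-0.06,0.2],"delta_rot":[0,0,0],"grip":255}
    - {"linear":[1.5,-0.12,0.2],"delta_rot":[0,0,0],"grip":255}
    - {"linear":[2.3,-0.19,0.2],"delta_rot":[0,0,0],"grip":255}

```text
time: 8.1
ee_pos: [0.5995, 0.063, 0.094]
tcp_rot: [180.0, 0.0, -180.0]
wrist_force: [-2.3, 1.2, 3.3]
opening: 0.0207
grasp_force: 60.7
```

```bash
python3 - <<'E'
from h import *
o=bot.get_obs(); print(o["time"],o["ee_pos"],o["wrist_force"])
p=bot.camera("scene"); cv2.imwrite("pics/l2.png",cv2.resize(p["color"][165:265,255:375,::-1],(600,500),interpolation=2))
E
```

```text
8.1 [0.59953162 0.06303142 0.09400221] [-2.26407107  1.23101521  3.29592326]
```

View pics/l2.png

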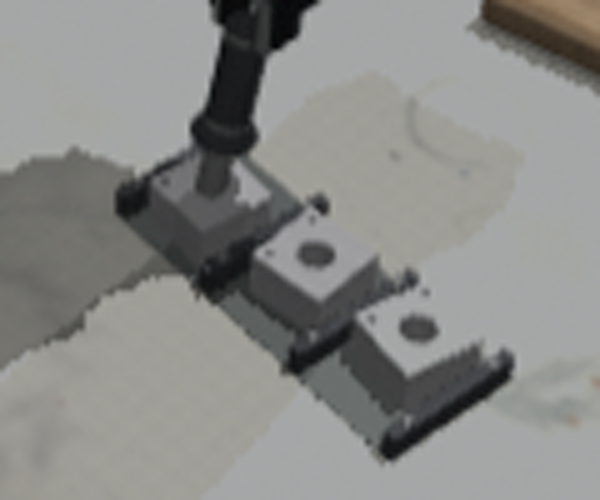

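The nose is carrying block 1, which confirms the refusal: the block has moved back. The gauge leans slightly, so I'll raise the grip force and continue.

>>> play_rows:
  targets:
    - {"linear":[0,0,0],"delta_rot":[0,0,0],"grip":255}
    - {"linear":[0.8,-0.06,0],"delta_rot":[0,0,0],"grip":255}
    - {"linear":[1.6,-0.13,0],"delta_rot":[0,0,0],"grip":255}
    - {"linear":[2.4,-0.19,0],"delta_rot":[0,0,0],"grip":255}
    - {"linear":[3.2,-0.26,0],"delta_rot":[0,0,0],"grip":255}
    - {"linear":[4.0,-0.32,0],"delta_rot":[0,0,0],"grip":255}
    - {"linear":[4.8,-0.39,0],"delta_rot":[0,0,0],"grip":255}
    - {"linear":[5.6,-0.45,0],"delta_rot":[0,0,0],"grip":255}
    - {"linear":[6.4,-0.52,0],"delta_rot":[0,0,0],"grip":255}
    - {"linear":[6.4,-0.52,0],"delta_rot":[0,0,0],"grip":255}
  force: 110

```text
time: 9.15
ee_pos: [0.6644, 0.0574, 0.0923]
tcp_rot: [-180.0, -0.0, 180.0]
wrist_force: [-1.2, 0.1, -0.6]
opening: 0.0187
grasp_force: 107.9
```

>>> play_rows:
  targets:
    - {"linear":[0,0,2],"delta_rot":[0,0,0],"grip":255}
    - {"linear":[0,0,5],"delta_rot":[0,0,0],"grip":255}
    - {"linear":[0,0,5],"delta_rot":[0,0,0],"grip":255}

```text
time: 9.45
ee_pos: [0.6649, 0.0577, 0.1475]
tcp_rot: [180.0, 0.3, -180.0]
wrist_force: [0.5, -0.1, -0.7]
opening: 0.0179
grasp_force: 108.1
```

```bash
python3 - <<'E'
from h import *
o=bot.get_obs(); e=o["ee_pos"]; print(o["time"],e,o["opening"])
p=bot.camera("scene"); t=bot.camera("top"); C=cloud(t); z=C[...,2]
for n,a in(("scene",p),("top",t)):
    for b in bot.trace(a,"block_1")[:4]:
        K=cloud(a)[b["pixels"]]; K=K[abs(K[:,2]-.028)<.004]
        if len(K)>10: r=cv2.minAreaRect(K[:,:2].astype(np.float32)); print(n,round(b["conf"],2),len(K),np.round(r[0],4),np.round(r[1],3),round(r[2],1))
c0=cloud(p); H,W=z.shape
x=e-np.array([.0023,.001,0]); f=210/np.tan(np.radians(p["fov_y"])/2)
for d in(.01,-.0716):
    q=p["world_to_cam"]@np.r_[x+[0,0,d],1]; print("expected px",p["cx"]-f*q[0]/q[2],p["cy"]+f*q[1]/q[2])
for k in("gauge_grip","gauge_tip"): print(k,[(np.round(r["pixel"],1),round(r["conf"],2)) for r in bot.pinpoint(p,k)[:2]])
cv2.imwrite("pics/l3.png",cv2.resize(p["color"][115:265,245:395,::-1],(600,600),interpolation=2))
E
```

```text
9.45 [0.6649241  0.0577465  0.14749924] 0.017943497643569204
scene 0.88 251 [ 0.5801 -0.0719] [0.047 0.046] 79.4
scene 0.78 42 [0.6024 0.0516] [0.022 0.048] 27.2
scene 0.55 233 [ 0.5805 -0.0061] [0.047 0.044] 2.0
top 0.7 158 [ 0.581  -0.0715] [0.043 0.044] 75.1
expected px 325.56189031019835 147.14565953839735
expected px 322.98084372215607 172.3736272185854
gauge_grip [(array([322.8, 147.4]), 0.63), (array([301.6, 205.8]), 0.5)]
gauge_tip [(array([319.6, 178.2]), 0.56), (array([305.2, 197. ]), 0.45)]
```

View pics/l3.png

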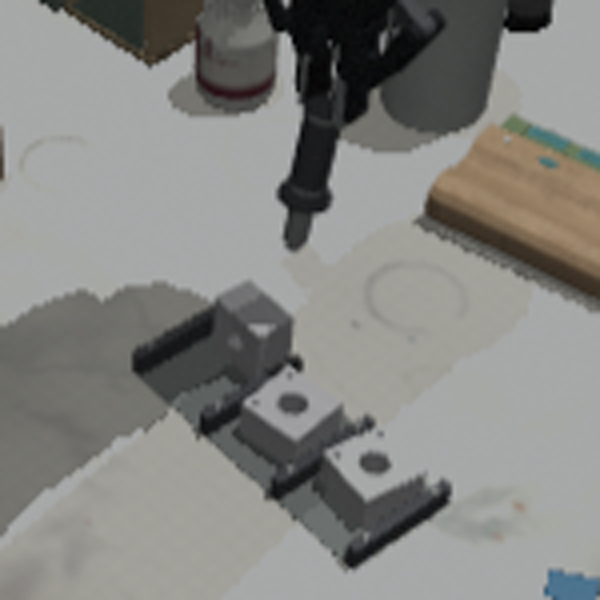

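Block 1 has been tipped onto its side in its lane, standing at about crop (255,330), and must be laid flat again. First I'll measure it and the gauge precisely.

```bash
cat > m.py <<'E'
from h import *
from tip import axis
import sys
o=bot.get_obs(); e=o["ee_pos"]; print(o["time"],e,o["tcp_rot"])
p=bot.camera("scene"); axis(p,e)
C=cloud(p); k=(abs(C[...,0]-e[0]+.002)<.03)&(abs(C[...,1]-e[1])<.03)&(p["range_z"]>0)&(C[...,2]>e[2]-.1)&(C[...,2]<e[2]+.02)
Q=C[k]; cam=np.linalg.inv(p["world_to_cam"])[:3,3]; v=(e-cam)[:2]; v/=np.linalg.norm(v); s=Q[:,:2]@[-v[1],v[0]]
for d in np.arange(-.096,.0,.004):
    m=(Q[:,2]>e[2]+d)&(Q[:,2]<=e[2]+d+.004)
    if m.sum()>2: print(round(d,3),m.sum(),np.ptp(s[m]).round(4),end=" | ")
print()
for n in("scene","top"):
    a=p if n=="scene" else bot.camera(n); K=cloud(a); k=(K[...,0]>.53)&(K[...,0]<.68)&(K[...,1]>.036)&(K[...,1]<.095)&(K[...,2]<.06)&(K[...,2]>.003)&(a["range_z"]>0)
    L=K[k]
    for z0 in np.arange(.003,.058,.007):
        m=(L[:,2]>z0)&(L[:,2]<=z0+.007)
        if m.sum()>3: print(n,z0.round(3),m.sum(),np.percentile(L[m][:,:2],[3,50,97],0).round(3).tolist())
E
python3 m.py
```

```text
9.75 [0.66297326 0.05758616 0.14197341] [-1.79989455e+02 -1.19617748e-01 -1.79985127e+02]
-0.071 -0.063 4 w 0.0101 rel TCP mm [-26.9  -4.6]
-0.061 -0.047 31 w 0.015 rel TCP mm [-21.1  -2. ]
-0.047 -0.036 16 w 0.0149 rel TCP mm [-19.9  -2.6]
-0.032 -0.028 27 w 0.0289 rel TCP mm [-14.2  -0.6]
-0.025 -0.014 40 w 0.0241 rel TCP mm [-14.6  -1.6]
-0.014 -0.003 42 w 0.024 rel TCP mm [-11.6  -1.1]
-0.072 4 0.0074 | -0.064 11 0.0145 | -0.06 7 0.0085 | -0.056 9 0.0123 | -0.052 7 0.0095 | -0.048 8 0.0103 | -0.044 8 0.0127 | -0.036 8 0.0215 | -0.032 25 0.0289 | -0.028 26 0.0271 | -0.024 17 0.0224 | -0.02 15 0.0237 | -0.016 17 0.0224 | -0.012 13 0.0218 | -0.008 11 0.0212 | -0.004 14 0.0217 | 
scene 0.003 102 [[0.542, 0.04], [0.593, 0.071], [0.671, 0.093]]
scene 0.01 71 [[0.547, 0.036], [0.596, 0.089], [0.606, 0.094]]
scene 0.017 56 [[0.561, 0.036], [0.598, 0.088], [0.611, 0.094]]
scene 0.024 29 [[0.594, 0.037], [0.598, 0.048], [0.606, 0.077]]
scene 0.031 26 [[0.595, 0.036], [0.598, 0.053], [0.608, 0.077]]
scene 0.038 127 [[0.596, 0.037], [0.609, 0.058], [0.626, 0.078]]
scene 0.045 28 [[0.596, 0.038], [0.612, 0.05], [0.624, 0.072]]
```

The gauge has pivoted about 12° in the pads, with the tip and axis now 10–25 mm toward -x. I'll set it back in the stand with the tool tilted to compensate, and re-grasp it lower.

>>> play_rows:
  targets:
    - {"linear":[0,0,2.8],"delta_rot":[0,-0.05,0],"grip":255}
    - {"linear":[-2,5,2.8],"delta_rot":[0,-0.1,0],"grip":255}
    - {"linear":[-4,9,2.8],"delta_rot":[0,-0.2,0],"grip":255}
    - {"linear":[-5,13,2.8],"delta_rot":[0,-0.2,0],"grip":255}
    - {"linear":[-6.5,17,2.8],"delta_rot":[0,-0.2,0],"grip":255}
    - {"linear":[-7.5,21,2.8],"delta_rot":[0,-0.2,0],"grip":255}
    - {"linear":[-8.3,24,2.8],"delta_rot":[0,-0.2,0],"grip":255}
    - {"linear":[-8.3,25.9,2.8],"delta_rot":[0,-0.2,0],"grip":255}
    - {"linear":[-8.3,25.9,2.8],"delta_rot":[0,-0.2,0],"grip":255}
    - {"linear":[-8.3,25.9,2.8],"delta_rot":[0,-0.2,0],"grip":255}
  force: 50

```text
time: 10.85
ee_pos: [0.5807, 0.3163, 0.1709]
tcp_rot: [-180.0, 11.4, -180.0]
wrist_force: [0.5, -0.1, -1.7]
opening: 0.0182
grasp_force: 107.9
```

```bash
python3 m.py | grep -v top
```

```text
10.85 [0.58068221 0.31634395 0.17090854] [-179.95247195   11.4230262  -179.96299739]
-0.071 -0.063 10 w 0.0132 rel TCP mm [-12.3  -8.5]
-0.061 -0.047 25 w 0.0158 rel TCP mm [-8.7 -2.3]
-0.047 -0.036 10 w 0.0206 rel TCP mm [-14.1  -7.2]
-0.032 -0.028 23 w 0.031 rel TCP mm [-9.  -1.4]
-0.025 -0.014 33 w 0.0213 rel TCP mm [-8.9 -2.2]
-0.014 -0.003 36 w 0.0236 rel TCP mm [-10.1  -3.5]
-0.072 3 0.0054 | -0.068 8 0.013 | -0.064 6 0.0132 | -0.06 9 0.0158 | -0.056 10 0.0132 | -0.052 4 0.0103 | -0.048 4 0.0105 | -0.04 7 0.0206 | -0.036 34 0.0313 | -0.032 23 0.031 | -0.028 11 0.0203 | -0.024 14 0.0209 | -0.02 10 0.0206 | -0.016 10 0.0228 | -0.012 13 0.0229 | -0.008 16 0.0207 | -0.004 10 0.0177 | 
scene 0.003 83 [[0.545, 0.038], [0.586, 0.08], [0.653, 0.094]]
scene 0.01 78 [[0.549, 0.037], [0.597, 0.088], [0.609, 0.094]]
scene 0.017 59 [[0.551, 0.036], [0.598, 0.078], [0.614, 0.095]]
scene 0.024 21 [[0.595, 0.036], [0.6, 0.048], [0.618, 0.075]]
scene 0.031 35 [[0.594, 0.036], [0.599, 0.049], [0.611, 0.078]]
scene 0.038 126 [[0.596, 0.037], [0.61, 0.058], [0.627, 0.078]]
scene 0.045 31 [[0.595, 0.038], [0.608, 0.048], [0.623, 0.076]]
```

>>> play_rows:
  targets:
    - {"linear":[-0.1,0.1,0],"delta_rot":[0,0,0],"grip":255}
    - {"linear":[-0.1,0.1,-2],"delta_rot":[0,0,0],"grip":255}
    - {"linear":[-0.1,0.1,-4],"delta_rot":[0,0,0],"grip":255}
    - {"linear":[-0.1,0.1,-6],"delta_rot":[0,0,0],"grip":255}
    - {"linear":[-0.1,0.1,-7.5],"delta_rot":[0,0,0],"grip":255}
    - {"linear":[-0.1,0.1,-8.4],"delta_rot":[0,0,0],"grip":255}
    - {"linear":[-0.1,0.1,-8.4],"delta_rot":[0,0,0],"grip":255}

```text
time: 11.65
ee_pos: [0.5791, 0.317, 0.0862]
tcp_rot: [-179.9, 11.4, 180.0]
wrist_force: [0.8, 0.0, -2.2]
opening: 0.0186
grasp_force: 107.9
```

>>> play_rows:
  targets:
    - {"linear":[0,0,-0.2],"delta_rot":[0,0,0],"grip":255}
    - {"linear":[0,0,-0.4],"delta_rot":[0,0,0],"grip":255}
    - {"linear":[0,0,-0.4],"delta_rot":[0,0,0],"grip":255}

```text
time: 11.95
ee_pos: [0.58, 0.3179, 0.0842]
tcp_rot: [180.0, 11.5, -180.0]
wrist_force: [0.1, -0.4, -2.0]
opening: 0.0182
grasp_force: 108.1
```

>>> play_rows:
  targets:
    - {"linear":[0,0,-0.2],"delta_rot":[0,0,0],"grip":255}
    - {"linear":[0,0,-0.4],"delta_rot":[0,0,0],"grip":255}
    - {"linear":[0,0,-0.4],"delta_rot":[0,0,0],"grip":255}

```text
time: 12.25
ee_pos: [0.5814, 0.3181, 0.0839]
tcp_rot: [179.9, 11.8, 180.0]
wrist_force: [-3.6, -3.2, 18.6]
opening: 0.0187
grasp_force: 110.7
```

>>> play_rows:
  targets:
    - {"linear":[0,0,0.2],"delta_rot":[0,0,0],"grip":0}
    - {"linear":[0,0,0.2],"delta_rot":[0,0,0],"grip":0}
    - {"linear":[0,0,0.2],"delta_rot":[0,0,0],"grip":0}
    - {"linear":[-0.2,0,1],"delta_rot":[0,0.1,0],"grip":0}
    - {"linear":[-0.5,0,2],"delta_rot":[0,0.2,0],"grip":0}
    - {"linear":[-0.9,-0.1,3],"delta_rot":[0,0.2,0],"grip":0}
    - {"linear":[-0.9,-0.1,3],"delta_rot":[0,0.2,0],"grip":0}
  force: 90

```text
time: 12.95
ee_pos: [0.5713, 0.3168, 0.1098]
tcp_rot: [180.0, 0.1, 180.0]
wrist_force: [-0.7, 0.1, -0.3]
opening: 0.0851
grasp_force: 0.0
```

```bash
python3 - <<'E'
from h import *
o=bot.get_obs(); print(o["time"],o["ee_pos"],o["tcp_rot"],o["opening"])
for n in("wrist","scene"):
    p=bot.camera(n); C=cloud(p); ok=(p["range_z"]>0)&(abs(C[...,0]-.57)<.025)&(abs(C[...,1]-.316)<.025)
    for z0,z1 in((.108,.12),(.07,.104),(.053,.07)):
        P=C[ok&(C[...,2]>z0)&(C[...,2]<z1)]
        if len(P)>5: r=cv2.minAreaRect(P[:,:2].astype(np.float32)); print(n,z0,len(P),np.round(r,4) if 0 else (np.round(r[0],4),np.round(r[1],4)),np.median(P[:,2]).round(4))
p=None
E
```

```text
12.95 [0.57127068 0.31675573 0.10978549] [1.79993951e+02 8.97909703e-02 1.79988606e+02] 0.0851243792478805
wrist 0.108 1574 (array([0.5706, 0.3184]), array([0.0238, 0.0236])) 0.114
wrist 0.07 613 (array([0.5641, 0.317 ]), array([0.0091, 0.0232])) 0.0892
wrist 0.053 279 (array([0.5656, 0.318 ]), array([0.0206, 0.0311])) 0.0598
scene 0.108 55 (array([0.5704, 0.3152]), array([0.023 , 0.0238])) 0.1128
scene 0.07 88 (array([0.5661, 0.312 ]), array([0.0142, 0.0242])) 0.0874
scene 0.053 51 (array([0.5685, 0.3096]), array([0.0165, 0.0315])) 0.0614
```

>>> play_rows:
  targets:
    - {"linear":[-0.1,0.1,-2],"delta_rot":[0,0,0],"grip":0}
    - {"linear":[-0.1,0.1,-4],"delta_rot":[0,0,0],"grip":0}
    - {"linear":[-0.1,0.1,-4],"delta_rot":[0,0,0],"grip":0}
    - {"linear":[-0.1,0.1,-4],"delta_rot":[0,0,0],"grip":255}
    - {"linear":[-0.1,0.1,-4],"delta_rot":[0,0,0],"grip":255}
    - {"linear":[-0.1,0.1,-4],"delta_rot":[0,0,0],"grip":255}
    - {"linear":[-0.1,0.1,-4],"delta_rot":[0,0,0],"grip":255}
    - {"linear":[-0.1,0.1,-4],"delta_rot":[0,0,0],"grip":255}
    - {"linear":[-0.1,0.1,-4],"delta_rot":[0,0,0],"grip":255}
  force: 90

```text
time: 13.95
ee_pos: [0.5701, 0.3179, 0.0706]
tcp_rot: [179.9, 0.1, -180.0]
wrist_force: [0.4, 0.5, 5.6]
opening: 0.0209
grasp_force: 87.9
```

Regrasped and seated. Block 1 stands on its rear face at x 0.595–0.625, so I'll topple it back flat (toward -x) from behind with the pin.

>>> play_rows:
  targets:
    - {"linear":[0,0,3],"delta_rot":[0,0,0],"grip":255}
    - {"linear":[0,0,7],"delta_rot":[0,0,0],"grip":255}
    - {"linear":[1,-4,7],"delta_rot":[0,0,0],"grip":255}
    - {"linear":[3,-8.5,7],"delta_rot":[0,0,0],"grip":255}
    - {"linear":[5,-13,7],"delta_rot":[0,0,0],"grip":255}
    - {"linear":[7,-17,7],"delta_rot":[0,0,0],"grip":255}
    - {"linear":[9.5,-21,7],"delta_rot":[0,0,0],"grip":255}
    - {"linear":[9.5,-26,7],"delta_rot":[0,0,0],"grip":255}
    - {"linear":[9.5,-26,7],"delta_rot":[0,0,0],"grip":255}
    - {"linear":[9.5,-26,7],"delta_rot":[0,0,0],"grip":255}

```text
time: 14.95
ee_pos: [0.6645, 0.0561, 0.139]
tcp_rot: [180.0, -0.0, 179.9]
wrist_force: [0.3, 0.7, -1.2]
opening: 0.0209
grasp_force: 88.5
```

>>> play_rows:
  targets:
    - {"linear":[0,0,-2],"delta_rot":[0,0,0],"grip":255}
    - {"linear":[0,0,-4.5],"delta_rot":[0,0,0],"grip":255}
    - {"linear":[0,0,-4.5],"delta_rot":[0,0,0],"grip":255}

```text
time: 15.25
ee_pos: [0.6626, 0.0588, 0.0907]
tcp_rot: [-180.0, -0.3, -179.9]
wrist_force: [-0.4, -0.3, -2.6]
opening: 0.0209
grasp_force: 88.5
```

```bash
python3 m.py
```

```text
15.25 [0.66255242 0.05878105 0.09066241] [-179.98360602   -0.33027165 -179.90137139]
-0.071 0
-0.061 -0.047 19 w 0.0428 rel TCP mm [-3.2  2.2]
-0.047 -0.036 16 w 0.0134 rel TCP mm [ 1.9 -1.7]
-0.032 0
-0.025 -0.014 64 w 0.031 rel TCP mm [-1.9 -4.2]
-0.014 -0.003 38 w 0.0234 rel TCP mm [ 1.3 -1.9]
-0.096 58 0.0593 | -0.092 178 0.0621 | -0.088 13 0.0461 | -0.056 6 0.0127 | -0.052 9 0.0127 | -0.048 3 0.0127 | -0.044 11 0.0129 | -0.04 4 0.0056 | -0.036 3 0.0078 | -0.024 31 0.031 | -0.02 27 0.0298 | -0.016 10 0.0206 | -0.012 12 0.0234 | -0.008 16 0.0227 | -0.004 8 0.0146 | 
scene 0.003 89 [[0.545, 0.04], [0.584, 0.078], [0.66, 0.093]]
scene 0.01 82 [[0.547, 0.037], [0.597, 0.088], [0.612, 0.094]]
scene 0.017 54 [[0.551, 0.036], [0.597, 0.089], [0.61, 0.095]]
scene 0.024 28 [[0.595, 0.036], [0.599, 0.049], [0.621, 0.076]]
scene 0.031 34 [[0.596, 0.036], [0.599, 0.054], [0.663, 0.078]]
scene 0.038 141 [[0.596, 0.037], [0.612, 0.058], [0.661, 0.078]]
scene 0.045 40 [[0.597, 0.039], [0.616, 0.053], [0.667, 0.075]]
scene 0.052 6 [[0.656, 0.05], [0.658, 0.055], [0.661, 0.059]]
```

>>> play_rows:
  targets:
    - {"linear":[-1.5,0,0],"delta_rot":[0,0,0],"grip":255}
    - {"linear":[-2.4,0,0],"delta_rot":[0,0,0],"grip":255}
    - {"linear":[-3,0,0],"delta_rot":[0,0,0],"grip":255}
    - {"linear":[-3.6,0,0],"delta_rot":[0,0,0],"grip":255}
    - {"linear":[-4.2,0,0],"delta_rot":[0,0,0],"grip":255}
    - {"linear":[-4.8,0,0],"delta_rot":[0,0,0],"grip":255}
    - {"linear":[-5.4,0,0],"delta_rot":[0,0,0],"grip":255}
    - {"linear":[-5.8,0,0],"delta_rot":[0,0,0],"grip":255}

```text
time: 16.15
ee_pos: [0.6059, 0.0576, 0.0944]
tcp_rot: [-180.0, -0.0, -180.0]
wrist_force: [0.7, -1.1, -2.9]
opening: 0.0209
grasp_force: 88.5
```

```bash
python3 m.py; python3 - <<'E'
from h import *
p=bot.camera("scene"); cv2.imwrite("pics/l4.png",cv2.resize(p["color"][150:270,240:400,::-1],(800,600),interpolation=2))
E
```

```text
16.15 [0.60588976 0.05755976 0.09436978] [-1.79998607e+02 -2.21851152e-02 -1.79991593e+02]
-0.071 -0.063 56 w 0.0371 rel TCP mm [-26.8 -22.6]
-0.061 -0.047 128 w 0.0496 rel TCP mm [-31.   -5.4]
-0.047 -0.036 29 w 0.0449 rel TCP mm [-26.1  -8.7]
-0.032 0
-0.025 -0.014 67 w 0.0304 rel TCP mm [-1.9 -4.6]
-0.014 -0.003 35 w 0.0222 rel TCP mm [ 2.4 -1.8]
-0.096 45 0.0742 | -0.092 4 0.0195 | -0.084 9 0.0169 | -0.08 25 0.0331 | -0.076 17 0.0424 | -0.072 15 0.0297 | -0.068 33 0.0371 | -0.064 25 0.0243 | -0.06 27 0.0435 | -0.056 28 0.0476 | -0.052 34 0.0425 | -0.048 11 0.0449 | -0.044 10 0.0124 | -0.04 8 0.0125 | -0.024 21 0.03 | -0.02 37 0.0296 | -0.016 13 0.0249 | -0.012 13 0.0219 | -0.008 13 0.022 | -0.004 12 0.0219 | 
scene 0.003 44 [[0.541, 0.037], [0.57, 0.075], [0.673, 0.093]]
scene 0.01 34 [[0.551, 0.037], [0.582, 0.091], [0.625, 0.094]]
scene 0.017 53 [[0.551, 0.037], [0.576, 0.053], [0.622, 0.094]]
scene 0.024 94 [[0.56, 0.037], [0.573, 0.055], [0.609, 0.082]]
scene 0.031 90 [[0.564, 0.038], [0.572, 0.055], [0.603, 0.08]]
scene 0.038 93 [[0.568, 0.038], [0.576, 0.056], [0.605, 0.081]]
scene 0.045 39 [[0.571, 0.04], [0.577, 0.053], [0.607, 0.078]]
scene 0.052 13 [[0.598, 0.048], [0.603, 0.052], [0.608, 0.06]]
```

View pics/l4.png

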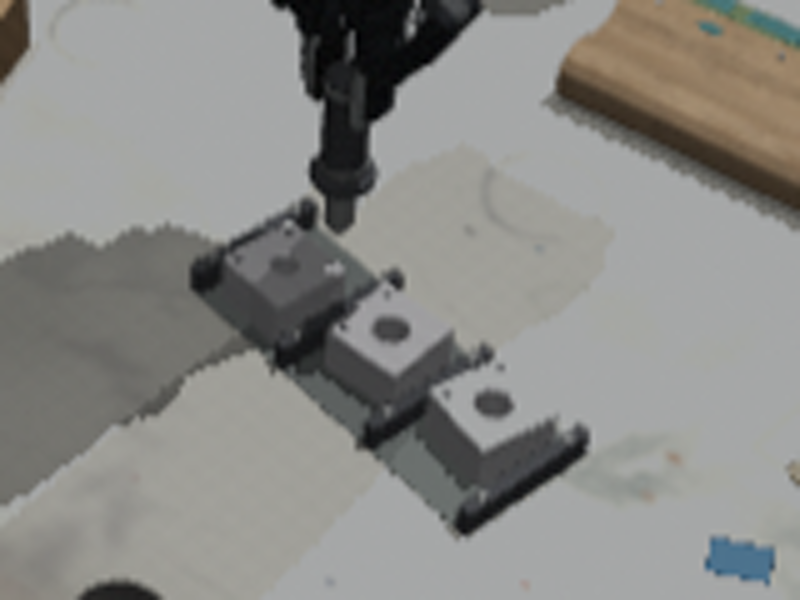

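It's flat again with its marked top up, at about px (285,265) in the crop. Next I measure it and push it out the back from its front face with the pin low.

>>> play_rows:
  targets:
    - {"linear":[0,0,2],"delta_rot":[0,0,0],"grip":255}
    - {"linear":[-4,0.6,2],"delta_rot":[0,0,0],"grip":255}
    - {"linear":[-8.4,1.1,2],"delta_rot":[0,0,0],"grip":255}
    - {"linear":[-8.4,1.1,2],"delta_rot":[0,0,0],"grip":255}

```text
time: 16.7
ee_pos: [0.518, 0.0688, 0.1139]
tcp_rot: [-180.0, -0.2, -179.9]
wrist_force: [1.3, -0.8, -1.4]
opening: 0.021
grasp_force: 88.5
```

```bash
cat > b.py <<'E'
from h import *
def blocks(p,x0=.35,x1=.72,y0=-.42,y1=.12):
    C=cloud(p); k=((p["range_z"]>0)&(abs(C[...,2]-.028)<.0045)&(C[...,0]>x0)&(C[...,0]<x1)&(C[...,1]>y0)&(C[...,1]<y1)).astype(np.uint8)
    n,l,s,c=cv2.connectedComponentsWithStats(k,connectivity=4)
    for i in range(1,n):
        if s[i][4]>60:
            P=C[l==i]; r=cv2.minAreaRect(P[:,:2].astype(np.float32)); print("blk",s[i][4],np.round(r[0],4),np.round(r[1],3),round(r[2],1))
if __name__=="__main__":
    o=bot.get_obs(); print(o["time"],o["ee_pos"]); 
    for n in("scene","top"): print(n); blocks(bot.camera(n))
E
python3 b.py
```

```text
16.7 [0.51804145 0.06879717 0.11392049]
scene
blk 238 [0.5737 0.0605] [0.047 0.046] 85.2
blk 243 [ 0.5807 -0.0053] [0.048 0.046] 4.8
blk 264 [ 0.5807 -0.071 ] [0.048 0.047] 76.0
top
blk 174 [ 0.5811 -0.0713] [0.043 0.044] 77.8
blk 75 [ 0.5858 -0.0092] [0.034 0.035] 89.3
```

>>> play_rows:
  targets:
    - {"linear":[0,-0.1,-2.5],"delta_rot":[0,0,0],"grip":255}
    - {"linear":[0,-0.1,-4.4],"delta_rot":[0,0,0],"grip":255}
    - {"linear":[0,-0.1,-4.4],"delta_rot":[0,0,0],"grip":255}
    - {"linear":[1,-0.18,-4.4],"delta_rot":[0,0,0],"grip":255}
    - {"linear":[2,-0.26,-4.4],"delta_rot":[0,0,0],"grip":255}
    - {"linear":[3,-0.34,-4.4],"delta_rot":[0,0,0],"grip":255}
    - {"linear":[4,-0.42,-4.4],"delta_rot":[0,0,0],"grip":255}

```text
time: 17.5
ee_pos: [0.564, 0.0643, 0.0711]
tcp_rot: [180.0, 0.0, -180.0]
wrist_force: [-1.9, 0.1, -0.2]
opening: 0.0212
grasp_force: 88.5
```

>>> play_rows:
  targets:
    - {"linear":[1,-0.08,0],"delta_rot":[0,0,0],"grip":255}
    - {"linear":[2,-0.16,0],"delta_rot":[0,0,0],"grip":255}
    - {"linear":[3,-0.24,0],"delta_rot":[0,0,0],"grip":255}
    - {"linear":[4,-0.32,0],"delta_rot":[0,0,0],"grip":255}
    - {"linear":[5,-0.41,0],"delta_rot":[0,0,0],"grip":255}
    - {"linear":[6,-0.49,0],"delta_rot":[0,0,0],"grip":255}
    - {"linear":[7,-0.57,0],"delta_rot":[0,0,0],"grip":255}
    - {"linear":[7,-0.57,0],"delta_rot":[0,0,0],"grip":255}
    - {"linear":[6,-0.57,0],"delta_rot":[0,0,0],"grip":255}
    - {"linear":[6,-0.57,3],"delta_rot":[0,0,0],"grip":255}

```text
time: 18.5
ee_pos: [0.6186, 0.0585, 0.0961]
tcp_rot: [-180.0, -0.5, -180.0]
wrist_force: [0.1, 0.3, -1.3]
opening: 0.0211
grasp_force: 88.4
```

```bash
python3 b.py;python3 m.py | head -9
```

```text
18.5 [0.61862942 0.05848544 0.09614316]
scene
blk 199 [0.6652 0.0517] [0.045 0.048] 86.8
blk 244 [ 0.5807 -0.0059] [0.045 0.046] 2.4
blk 258 [ 0.5797 -0.0724] [0.049 0.046] 79.7
top
blk 165 [ 0.581 -0.071] [0.044 0.044] 77.8
18.6 [0.62304392 0.05889928 0.10430418] [ 179.97593343    0.27846307 -179.98018956]
-0.071 0
-0.061 -0.047 14 w 0.0152 rel TCP mm [ 1.9 -1.7]
-0.047 -0.036 21 w 0.0128 rel TCP mm [ 1.  -3.5]
-0.032 0
-0.025 -0.014 67 w 0.0324 rel TCP mm [-1.8 -4.1]
-0.014 -0.003 33 w 0.0223 rel TCP mm [ 1.3 -2.4]
-0.096 26 0.0724 | -0.092 20 0.0767 | -0.088 18 0.0718 | -0.084 18 0.0768 | -0.08 23 0.0261 | -0.076 13 0.0262 | -0.056 8 0.015 | -0.052 6 0.015 | -0.048 7 0.0124 | -0.044 3 0.0072 | -0.04 11 0.0126 | -0.036 4 0.0099 | -0.028 4 0.0224 | -0.024 17 0.0324 | -0.02 42 0.0317 | -0.016 10 0.0276 | -0.012 16 0.0196 | -0.008 9 0.0171 | -0.004 11 0.0195 | 
scene 0.003 100 [[0.546, 0.043], [0.593, 0.08], [0.646, 0.093]]
```

Block 1 is clear of the rails (x≈0.665). On to the middle block.

>>> play_rows:
  targets:
    - {"linear":[0,0,1.5],"delta_rot":[0,0,0],"grip":255}
    - {"linear":[-2.5,-3.8,1.5],"delta_rot":[0,0,0],"grip":255}
    - {"linear":[-4.2,-6.2,1.5],"delta_rot":[0,0,0],"grip":255}
    - {"linear":[-4.2,-6.2,1.5],"delta_rot":[0,0,0],"grip":255}
    - {"linear":[-4.2,-6.2,0],"delta_rot":[0,0,0],"grip":255}
    - {"linear":[-4.2,-6.2,-0.5],"delta_rot":[0,0,0],"grip":255}

```text
time: 19.3
ee_pos: [0.5801, -0.0028, 0.0935]
tcp_rot: [180.0, -0.1, -180.0]
wrist_force: [0.0, -0.9, -2.1]
opening: 0.0207
grasp_force: 88.7
```

>>> play_rows:
  targets:
    - {"linear":[0,0,0],"delta_rot":[0,0,0],"grip":255}
    - {"linear":[0,0,0],"delta_rot":[0,0,0],"grip":255}

```text
time: 19.5
ee_pos: [0.5805, -0.0027, 0.0949]
tcp_rot: [180.0, -0.1, -179.9]
wrist_force: [0.5, 0.2, -2.0]
opening: 0.0208
grasp_force: 88.7
```

Descend: refusal would stop at TCP ≈0.084, acceptance runs to ≈0.066.

>>> play_rows:
  targets:
    - {"linear":[0,0,-0.6],"delta_rot":[0,0,0],"grip":255}
    - {"linear":[0,0,-1.1],"delta_rot":[0,0,0],"grip":255}
    - {"linear":[0,0,-1.5],"delta_rot":[0,0,0],"grip":255}
    - {"linear":[0,0,-1.5],"delta_rot":[0,0,0],"grip":255}

```text
time: 19.9
ee_pos: [0.5802, -0.0032, 0.0796]
tcp_rot: [180.0, -0.1, -180.0]
wrist_force: [0.5, -1.4, -1.7]
opening: 0.0213
grasp_force: 88.7
```

>>> play_rows:
  targets:
    - {"linear":[0,0,-0.5],"delta_rot":[0,0,0],"grip":255}
    - {"linear":[0,0,-1.0],"delta_rot":[0,0,0],"grip":255}
    - {"linear":[0,0,-1.4],"delta_rot":[0,0,0],"grip":255}
    - {"linear":[0,0,-1.4],"delta_rot":[0,0,0],"grip":255}

```text
time: 20.3
ee_pos: [0.5802, -0.0033, 0.0656]
tcp_rot: [180.0, -0.1, -180.0]
wrist_force: [-0.3, 0.2, -2.3]
opening: 0.0211
grasp_force: 88.7
```

Accepted: the pin is in to about 4 mm above the table with no force. Dragging it out of the front of the rack.

>>> play_rows:
  targets:
    - {"linear":[-0.6,0.05,-0.2],"delta_rot":[0,0,0],"grip":255}
    - {"linear":[-1.5,0.12,-0.2],"delta_rot":[0,0,0],"grip":255}
    - {"linear":[-2.7,0.22,-0.2],"delta_rot":[0,0,0],"grip":255}
    - {"linear":[-4.0,0.32,-0.2],"delta_rot":[0,0,0],"grip":255}
    - {"linear":[-5.2,0.42,-0.2],"delta_rot":[0,0,0],"grip":255}
    - {"linear":[-6.4,0.52,-0.2],"delta_rot":[0,0,0],"grip":255}
    - {"linear":[-7.6,0.62,-0.2],"delta_rot":[0,0,0],"grip":255}
    - {"linear":[-8.8,0.71,-0.2],"delta_rot":[0,0,0],"grip":255}
    - {"linear":[-10,0.8,-0.2],"delta_rot":[0,0,0],"grip":255}
    - {"linear":[-10,0.8,-0.2],"delta_rot":[0,0,0],"grip":255}

```text
time: 21.3
ee_pos: [0.4791, 0.0048, 0.0646]
tcp_rot: [180.0, -0.0, -180.0]
wrist_force: [0.7, -0.1, -0.9]
opening: 0.0209
grasp_force: 88.6
```

```bash
python3 m.py | head -8; python3 b.py
```

```text
21.3 [0.47912557 0.00481176 0.06464946] [ 1.79996847e+02 -1.73659713e-02 -1.79980682e+02]
-0.071 -0.063 251 w 0.0959 rel TCP mm [-28.3 -27. ]
-0.061 -0.047 95 w 0.0691 rel TCP mm [-12.4 -15.9]
-0.047 -0.036 165 w 0.0589 rel TCP mm [-10.5 -14.9]
-0.032 1
-0.025 -0.014 73 w 0.0327 rel TCP mm [-0.9 -4.8]
-0.014 -0.003 32 w 0.0233 rel TCP mm [ 1.4 -2.4]
-0.072 8 0.0675 | -0.068 117 0.0789 | -0.064 70 0.0813 | -0.06 26 0.0595 | -0.056 27 0.0546 | -0.052 28 0.0591 | -0.048 28 0.0567 | -0.044 29 0.0565 | -0.04 114 0.0565 | -0.036 57 0.0586 | -0.024 22 0.0306 | -0.02 42 0.0326 | -0.016 14 0.028 | -0.012 14 0.0208 | -0.008 8 0.0183 | -0.004 13 0.0206 | 
21.4 [0.48037742 0.0047261  0.06456569]
scene
blk 214 [0.6656 0.0524] [0.048 0.05 ] 81.5
blk 262 [ 0.5818 -0.0719] [0.045 0.047] 77.4
blk 184 [0.4809 0.0028] [0.047 0.046] 6.9
top
blk 179 [0.6662 0.0533] [0.044 0.044] 81.9
```

>>> play_rows:
  targets:
    - {"linear":[-0.1,-0.8,0],"delta_rot":[0,0,0],"grip":255}
    - {"linear":[-0.4,-2.4,0],"delta_rot":[0,0,0],"grip":255}
    - {"linear":[-0.7,-4.5,0],"delta_rot":[0,0,0],"grip":255}
    - {"linear":[-1.0,-6.7,0],"delta_rot":[0,0,0],"grip":255}
    - {"linear":[-1.3,-8.9,0],"delta_rot":[0,0,0],"grip":255}
    - {"linear":[-1.6,-11.1,0],"delta_rot":[0,0,0],"grip":255}
    - {"linear":[-2.0,-13.3,0],"delta_rot":[0,0,0],"grip":255}
    - {"linear":[-2.4,-15.5,0],"delta_rot":[0,0,0],"grip":255}
    - {"linear":[-2.8,-17.7,0],"delta_rot":[0,0,0],"grip":255}
    - {"linear":[-3.3,-19.5,0],"delta_rot":[0,0,0],"grip":255}

```text
time: 22.5
ee_pos: [0.4473, -0.1917, 0.0643]
tcp_rot: [180.0, -0.0, 180.0]
wrist_force: [0.3, 1.9, -1.1]
opening: 0.0215
grasp_force: 88.7
```

>>> play_rows:
  targets:
    - {"linear":[-0.4,-1.8,0],"delta_rot":[0,0,0],"grip":255}
    - {"linear":[-0.9,-3.8,0],"delta_rot":[0,0,0],"grip":255}
    - {"linear":[-1.5,-6,0],"delta_rot":[0,0,0],"grip":255}
    - {"linear":[-1.8,-8.2,0],"delta_rot":[0,0,0],"grip":255}
    - {"linear":[-2.0,-10.4,0],"delta_rot":[0,0,0],"grip":255}
    - {"linear":[-2.2,-12.4,0],"delta_rot":[0,0,0],"grip":255}
    - {"linear":[-2.3,-13.9,0],"delta_rot":[0,0,0],"grip":255}
    - {"linear":[-2.3,-13.9,0],"delta_rot":[0,0,0],"grip":255}

```text
time: 23.3
ee_pos: [0.4241, -0.331, 0.064]
tcp_rot: [-180.0, -0.0, 179.9]
wrist_force: [-0.1, 0.3, -1.8]
opening: 0.0212
grasp_force: 88.7
```

>>> play_rows:
  targets:
    - {"linear":[0.8,-0.1,0],"delta_rot":[0,0,0],"grip":255}
    - {"linear":[2.2,-0.27,0],"delta_rot":[0,0,0],"grip":255}
    - {"linear":[3.8,-0.46,0],"delta_rot":[0,0,0],"grip":255}
    - {"linear":[5.4,-0.65,0],"delta_rot":[0,0,0],"grip":255}
    - {"linear":[7,-0.85,0],"delta_rot":[0,0,0],"grip":255}
    - {"linear":[8.4,-1,0],"delta_rot":[0,0,0],"grip":255}
    - {"linear":[9.4,-1.1,0],"delta_rot":[0,0,0],"grip":255}
    - {"linear":[9.4,-1.1,0],"delta_rot":[0,0,0],"grip":255}

```text
time: 24.1
ee_pos: [0.5198, -0.3396, 0.0641]
tcp_rot: [180.0, 0.0, -179.9]
wrist_force: [-0.5, 0.2, -2.2]
opening: 0.0209
grasp_force: 88.7
```

>>> play_rows:
  targets:
    - {"linear":[0,0,1.5],"delta_rot":[0,0,0],"grip":255}
    - {"linear":[0,0,4],"delta_rot":[0,0,0],"grip":255}
    - {"linear":[0,0,6],"delta_rot":[0,0,0],"grip":255}

```text
time: 24.4
ee_pos: [0.5182, -0.3403, 0.127]
tcp_rot: [-180.0, 0.1, -180.0]
wrist_force: [1.2, 0.4, -1.9]
opening: 0.021
grasp_force: 88.7
```

```bash
python3 b.py; python3 - <<'E'
from h import *
p=bot.camera("scene"); C=cloud(p)
k=(p["range_z"]>0)&(abs(C[...,2]-.0195)<.004)&(C[...,0]>.43)&(C[...,0]<.6)&(C[...,1]<-.2)&(C[...,1]>-.42)
r=cv2.minAreaRect(C[k][:,:2].astype(np.float32)); print("pen",np.round(r[0],4),np.round(r[1],4),r[2],cv2.boxPoints(r).round(3).tolist())
E
```

```text
24.4 [ 0.51824328 -0.34025327  0.12697352]
scene
blk 222 [0.6655 0.0528] [0.046 0.047] 81.2
blk 261 [ 0.5805 -0.0719] [0.047 0.046] 81.7
blk 377 [ 0.5208 -0.341 ] [0.044 0.046] 84.9
top
blk 194 [0.666 0.053] [0.044 0.045] 82.6
blk 167 [ 0.5815 -0.071 ] [0.044 0.045] 77.9
blk 123 [ 0.521  -0.3401] [0.044 0.045] 87.6
pen [ 0.5178 -0.31  ] [0.1706 0.1029] 82.55233764648438 [[0.4560000002384186, -0.3880000114440918], [0.5580000281333923, -0.4009999930858612], [0.5799999833106995, -0.23199999332427979], [0.4779999852180481, -0.21899999678134918]]
```

Block 2 is fully in the pen. Now the right block.

>>> play_rows:
  targets:
    - {"linear":[6.2,27.1,0],"delta_rot":[0,0,0],"grip":255}
    - {"linear":[6.2,27.1,0],"delta_rot":[0,0,0],"grip":255}
    - {"linear":[6.2,27.1,0],"delta_rot":[0,0,0],"grip":255}
    - {"linear":[6.2,27.1,0],"delta_rot":[0,0,0],"grip":255}
    - {"linear":[6.2,27.1,0],"delta_rot":[0,0,0],"grip":255}
    - {"linear":[6.2,27.1,0],"delta_rot":[0,0,0],"grip":255}
    - {"linear":[6.2,27.1,0],"delta_rot":[0,0,0],"grip":255}
    - {"linear":[6.2,27.1,-2.5],"delta_rot":[0,0,0],"grip":255}
    - {"linear":[6.2,27.1,-2.5],"delta_rot":[0,0,0],"grip":255}
    - {"linear":[6.2,27.1,-2.5],"delta_rot":[0,0,0],"grip":255}

```text
time: 25.55
ee_pos: [0.5796, -0.0698, 0.0988]
tcp_rot: [180.0, -0.1, 180.0]
wrist_force: [0.3, -0.3, -1.3]
opening: 0.0209
grasp_force: 89.0
```

>>> play_rows:
  targets:
    - {"linear":[0,0,0],"delta_rot":[0,0,0],"grip":255}
    - {"linear":[0,0,0],"delta_rot":[0,0,0],"grip":255}

```text
time: 25.75
ee_pos: [0.5808, -0.0698, 0.1004]
tcp_rot: [-180.0, 0.1, 180.0]
wrist_force: [0.8, -0.1, -2.0]
opening: 0.021
grasp_force: 89.0
```

>>> play_rows:
  targets:
    - {"linear":[0,0,-0.7],"delta_rot":[0,0,0],"grip":255}
    - {"linear":[0,0,-1.4],"delta_rot":[0,0,0],"grip":255}
    - {"linear":[0,0,-2],"delta_rot":[0,0,0],"grip":255}
    - {"linear":[0,0,-2],"delta_rot":[0,0,0],"grip":255}

```text
time: 26.15
ee_pos: [0.5798, -0.0692, 0.078]
tcp_rot: [180.0, -0.1, -180.0]
wrist_force: [0.4, -0.2, -1.5]
opening: 0.0212
grasp_force: 89.0
```

Accepted too. Full depth, then drag out.

>>> play_rows:
  targets:
    - {"linear":[0,0,-0.6],"delta_rot":[0,0,0],"grip":255}
    - {"linear":[0,0,-1.1],"delta_rot":[0,0,0],"grip":255}
    - {"linear":[0,0,-1.4],"delta_rot":[0,0,0],"grip":255}
    - {"linear":[0,0,-1.4],"delta_rot":[0,0,0],"grip":255}

```text
time: 26.55
ee_pos: [0.5803, -0.0692, 0.0648]
tcp_rot: [180.0, -0.0, -180.0]
wrist_force: [0.2, -0.8, -2.0]
opening: 0.021
grasp_force: 89.0
```

>>> play_rows:
  targets:
    - {"linear":[-0.6,0.05,0],"delta_rot":[0,0,0],"grip":255}
    - {"linear":[-1.5,0.12,0],"delta_rot":[0,0,0],"grip":255}
    - {"linear":[-2.7,0.22,0],"delta_rot":[0,0,0],"grip":255}
    - {"linear":[-4.0,0.32,0],"delta_rot":[0,0,0],"grip":255}
    - {"linear":[-5.2,0.42,0],"delta_rot":[0,0,0],"grip":255}
    - {"linear":[-6.4,0.52,0],"delta_rot":[0,0,0],"grip":255}
    - {"linear":[-7.6,0.62,0],"delta_rot":[0,0,0],"grip":255}
    - {"linear":[-8.8,0.71,0],"delta_rot":[0,0,0],"grip":255}
    - {"linear":[-10,0.8,0],"delta_rot":[0,0,0],"grip":255}
    - {"linear":[-10,0.8,0],"delta_rot":[0,0,0],"grip":255}

```text
time: 27.55
ee_pos: [0.4791, -0.0612, 0.0656]
tcp_rot: [180.0, -0.0, -180.0]
wrist_force: [0.4, -0.7, -0.7]
opening: 0.0208
grasp_force: 88.9
```

```bash
python3 b.py
```

```text
27.55 [ 0.47908297 -0.06118988  0.06562138]
scene
blk 197 [ 0.4807 -0.063 ] [0.045 0.046] 82.6
blk 389 [ 0.5205 -0.3407] [0.045 0.046] 84.8
top
blk 191 [0.6666 0.053 ] [0.044 0.045] 82.4
blk 184 [ 0.5206 -0.3398] [0.045 0.044] 86.5
```

>>> play_rows:
  targets:
    - {"linear":[-0.2,-0.8,0],"delta_rot":[0,0,0],"grip":255}
    - {"linear":[-0.8,-2.4,0],"delta_rot":[0,0,0],"grip":255}
    - {"linear":[-1.3,-4.2,0],"delta_rot":[0,0,0],"grip":255}
    - {"linear":[-1.8,-6.2,0],"delta_rot":[0,0,0],"grip":255}
    - {"linear":[-2.2,-8.2,0],"delta_rot":[0,0,0],"grip":255}
    - {"linear":[-2.6,-10.2,0],"delta_rot":[0,0,0],"grip":255}
    - {"linear":[-3.0,-12.2,0],"delta_rot":[0,0,0],"grip":255}
    - {"linear":[-3.4,-14.2,0],"delta_rot":[0,0,0],"grip":255}
    - {"linear":[-4.2,-16.2,0],"delta_rot":[0,0,0],"grip":255}
    - {"linear":[-4.8,-18.0,0],"delta_rot":[0,0,0],"grip":255}

```text
time: 28.65
ee_pos: [0.4322, -0.2426, 0.0653]
tcp_rot: [180.0, -0.0, -180.0]
wrist_force: [0.3, 2.3, -0.7]
opening: 0.0207
grasp_force: 89.1
```

>>> play_rows:
  targets:
    - {"linear":[-0.3,-1.2,0],"delta_rot":[0,0,0],"grip":255}
    - {"linear":[-0.4,-2.1,0],"delta_rot":[0,0,0],"grip":255}
    - {"linear":[0.3,-2.2,0],"delta_rot":[0,0,0],"grip":255}
    - {"linear":[1.7,-2.4,0],"delta_rot":[0,0,0],"grip":255}
    - {"linear":[3.3,-2.6,0],"delta_rot":[0,0,0],"grip":255}
    - {"linear":[4.9,-2.8,0],"delta_rot":[0,0,0],"grip":255}
    - {"linear":[6.5,-3.0,0],"delta_rot":[0,0,0],"grip":255}
    - {"linear":[8.0,-3.2,0],"delta_rot":[0,0,0],"grip":255}
    - {"linear":[9.4,-3.3,0],"delta_rot":[0,0,0],"grip":255}
    - {"linear":[9.4,-3.3,0],"delta_rot":[0,0,0],"grip":255}

```text
time: 29.65
ee_pos: [0.5283, -0.2737, 0.0648]
tcp_rot: [180.0, -0.0, -179.9]
wrist_force: [-0.0, 0.7, -2.0]
opening: 0.0212
grasp_force: 88.9
```

>>> play_rows:
  targets:
    - {"linear":[0,0,1.5],"delta_rot":[0,0,0],"grip":255}
    - {"linear":[0,0,4],"delta_rot":[0,0,0],"grip":255}
    - {"linear":[0,0,7],"delta_rot":[0,0,0],"grip":255}
    - {"linear":[0,0,10],"delta_rot":[0,0,0],"grip":255}
    - {"linear":[0,0,10],"delta_rot":[0,0,0],"grip":255}

```text
time: 30.15
ee_pos: [0.5276, -0.2749, 0.1716]
tcp_rot: [-179.8, 0.4, -180.0]
wrist_force: [0.6, 1.4, -1.3]
opening: 0.021
grasp_force: 88.9
```

```bash
python3 b.py; python3 m.py | head -8
```

```text
30.15 [ 0.52756339 -0.27489855  0.17155963]
scene
blk 224 [0.6662 0.0524] [0.047 0.048] 81.6
blk 355 [ 0.5281 -0.2746] [0.046 0.047] 81.4
blk 387 [ 0.5202 -0.3406] [0.044 0.047] 85.3
top
blk 175 [0.6662 0.0533] [0.044 0.045] 83.5
blk 150 [ 0.528  -0.2743] [0.045 0.043] 82.8
30.25 [ 0.52658889 -0.27439789  0.16696994] [-1.79939447e+02  1.12208116e-01 -1.79994136e+02]
-0.071 0
-0.061 -0.047 17 w 0.0133 rel TCP mm [ 2.5 -1.9]
-0.047 -0.036 25 w 0.0145 rel TCP mm [ 1.5 -1.1]
-0.032 0
-0.025 -0.014 114 w 0.0333 rel TCP mm [-2.8 -3.2]
-0.014 -0.003 50 w 0.0236 rel TCP mm [ 1.9 -0.6]
-0.056 9 0.0109 | -0.052 7 0.0109 | -0.048 10 0.0145 | -0.044 11 0.0102 | -0.04 5 0.012 | -0.024 35 0.0333 | -0.02 69 0.0326 | -0.016 17 0.023 | -0.012 20 0.0229 | -0.008 19 0.0229 | -0.004 18 0.0228 |
```

>>> play_rows:
  targets:
    - {"linear":[2,30,0],"delta_rot":[0,0,0],"grip":255}
    - {"linear":[2,30,0],"delta_rot":[0,0,0],"grip":255}
    - {"linear":[2,30,0],"delta_rot":[0,0,0],"grip":255}
    - {"linear":[2,30,0],"delta_rot":[0,0,0],"grip":255}
    - {"linear":[2,30,0],"delta_rot":[0,0,0],"grip":255}
    - {"linear":[4.4,59.2,0],"delta_rot":[0,0,0],"grip":255}
    - {"linear":[4.4,59.2,0],"delta_rot":[0,0,0],"grip":255}
    - {"linear":[4.4,59.2,0],"delta_rot":[0,0,0],"grip":255}
    - {"linear":[4.4,59.2,0],"delta_rot":[0,0,0],"grip":255}
    - {"linear":[4.4,59.2,0],"delta_rot":[0,0,0],"grip":255}

```text
time: 31.35
ee_pos: [0.5622, 0.2262, 0.1643]
tcp_rot: [-180.0, -0.1, -180.0]
wrist_force: [0.7, -0.5, -0.9]
opening: 0.0213
grasp_force: 89.0
```

>>> play_rows:
  targets:
    - {"linear":[0,0,0],"delta_rot":[0,0,0],"grip":255}

```text
time: 31.45
ee_pos: [0.5619, 0.2295, 0.1632]
tcp_rot: [180.0, -0.2, -179.7]
wrist_force: [-0.6, -0.9, -2.0]
opening: 0.0212
grasp_force: 89.1
```

>>> play_rows:
  targets:
    - {"linear":[0.8,5,0],"delta_rot":[0,0,0],"grip":255}
    - {"linear":[0.8,8.9,0],"delta_rot":[0,0,0],"grip":255}
    - {"linear":[0.8,8.9,0],"delta_rot":[0,0,0],"grip":255}
    - {"linear":[0.8,8.9,0],"delta_rot":[0,0,0],"grip":255}
    - {"linear":[0.8,8.9,0],"delta_rot":[0,0,0],"grip":255}

```text
time: 31.95
ee_pos: [0.5709, 0.3122, 0.1649]
tcp_rot: [-179.9, -0.1, 180.0]
wrist_force: [0.2, -0.4, -1.6]
opening: 0.0213
grasp_force: 89.4
```

>>> play_rows:
  targets:
    - {"linear":[-0.1,0.5,0],"delta_rot":[0,0,0],"grip":255}
    - {"linear":[-0.1,0.5,-2.5],"delta_rot":[0,0,0],"grip":255}
    - {"linear":[-0.1,0.5,-4.5],"delta_rot":[0,0,0],"grip":255}
    - {"linear":[-0.1,0.5,-6.5],"delta_rot":[0,0,0],"grip":255}
    - {"linear":[-0.1,0.5,-8],"delta_rot":[0,0,0],"grip":255}
    - {"linear":[-0.1,0.5,-8.8],"delta_rot":[0,0,0],"grip":255}
    - {"linear":[-0.1,0.5,-8.8],"delta_rot":[0,0,0],"grip":255}

```text
time: 32.65
ee_pos: [0.5697, 0.3178, 0.0766]
tcp_rot: [-180.0, -0.1, 180.0]
wrist_force: [0.1, 0.5, -1.7]
opening: 0.0213
grasp_force: 89.4
```

>>> play_rows:
  targets:
    - {"linear":[0,0,-0.3],"delta_rot":[0,0,0],"grip":255}
    - {"linear":[0,0,-0.6],"delta_rot":[0,0,0],"grip":255}
    - {"linear":[0,0,-0.6],"delta_rot":[0,0,0],"grip":255}

```text
time: 32.95
ee_pos: [0.5702, 0.3184, 0.0717]
tcp_rot: [180.0, 0.0, -180.0]
wrist_force: [-0.0, 0.8, -1.7]
opening: 0.0211
grasp_force: 89.4
```

>>> play_rows:
  targets:
    - {"linear":[0,0,-0.2],"delta_rot":[0,0,0],"grip":255}
    - {"linear":[0,0,-0.3],"delta_rot":[0,0,0],"grip":255}
    - {"linear":[0,0,-0.3],"delta_rot":[0,0,0],"grip":255}

```text
time: 33.25
ee_pos: [0.5706, 0.3186, 0.0706]
tcp_rot: [179.9, 0.1, -180.0]
wrist_force: [-3.1, -1.8, 8.3]
opening: 0.0212
grasp_force: 90.7
```

>>> play_rows:
  targets:
    - {"linear":[0,0,0.1],"delta_rot":[0,0,0],"grip":0}
    - {"linear":[0,0,0.1],"delta_rot":[0,0,0],"grip":0}
    - {"linear":[0,0,0.1],"delta_rot":[0,0,0],"grip":0}
    - {"linear":[0,0,0.1],"delta_rot":[0,0,0],"grip":0}
    - {"linear":[0,0,3],"delta_rot":[0,0,0],"grip":0}
    - {"linear":[0,0,7],"delta_rot":[0,0,0],"grip":0}
    - {"linear":[0,0,12],"delta_rot":[0,0,0],"grip":0}
    - {"linear":[0,0,15],"delta_rot":[0,0,0],"grip":0}
    - {"linear":[0,0,15],"delta_rot":[0,0,0],"grip":0}

```text
time: 34.15
ee_pos: [0.5713, 0.3191, 0.224]
tcp_rot: [179.8, 0.4, -180.0]
wrist_force: [0.2, -0.5, -0.4]
opening: 0.0853
grasp_force: 0.0
```

```bash
python3 b.py; python3 - <<'E'
from h import *
p=bot.camera("scene"); save(p,"end"); C=cloud(p)
for n,x,y,z0,z1 in(("handle",.57,.316,.108,.12),("teal",.384,-.166,.07,.1),("ochre",.37,.16,.085,.1),("cap",.373,-.032,.012,.022)):
    P=C[(p["range_z"]>0)&(abs(C[...,0]-x)<.04)&(abs(C[...,1]-y)<.04)&(C[...,2]>z0)&(C[...,2]<z1)]
    if len(P): print(n,len(P),np.round(cv2.minAreaRect(P[:,:2].astype(np.float32))[:2],4).tolist(),np.median(P[:,2]))
E
```

```text
34.15 [0.57130705 0.31905601 0.22395435]
scene
blk 217 [0.667  0.0532] [0.048 0.048] 84.1
blk 343 [ 0.5287 -0.2744] [0.046 0.047] 82.4
blk 383 [ 0.5214 -0.3412] [0.045 0.048] 86.1
top
blk 184 [0.6668 0.0535] [0.044 0.045] 80.4
blk 175 [ 0.5291 -0.2744] [0.044 0.045] 83.8
blk 178 [ 0.5208 -0.3401] [0.044 0.045] 84.4
handle 54 [[0.5721, 0.3167], [0.0224, 0.0238]] 0.1125313038864319
teal 712 [[0.3828, -0.1697], [0.0607, 0.0583]] 0.08682642561116327
ochre 206 [[0.369, 0.1576], [0.0399, 0.0381]] 0.09286273351642549
cap 271 [[0.3717, -0.0346], [0.0442, 0.0437]] 0.01664363570305627
```

View pics/end.png

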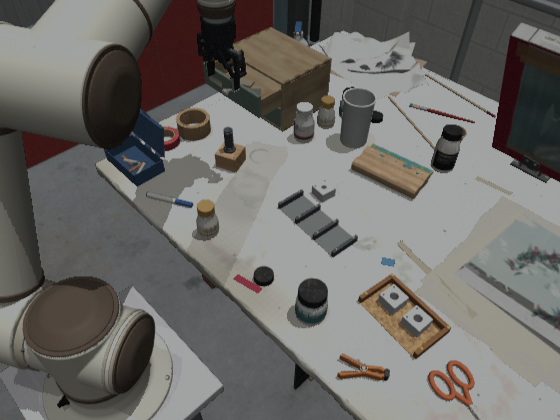

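The final picture shows the gauge upright in its stand (230,147), block 1 flat behind the rack (323,190), and the two accepted blocks inside the pen (393,298 and 417,320). The bottles and cap haven't moved.

```bash
python3 -c "
from workcell import bot
print(bot.job_done())"
```

```text
the job is handed in; nothing more can be done
None
```

The job is handed in: the left block refused the pin and lies flat behind the rack, clear of its rails; the middle and right blocks took it and are fully in the pen; the gauge is back in its stand, and the bottles and cap haven't moved. The left block tipped onto its side during the first push, so I put the gauge back in its stand to re-grip it, then tipped the block flat with the gauge and pushed it out.

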